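Build the kiln shelf for the finished beads

TASK

Build up the kiln furniture on the two firebricks: stand the tall round post upright in the middle of the low brick and the short round post upright in the middle of the high brick, then lay the long kiln shelf level across both posts, running from brick to brick, with its middle over the midpoint between them. Last, set the grooved bead block upright in the middle of the shelf, let go of everything, and leave the spare square prop, the bead jar and the screwdriver where they are.

Things in the scene. Friction and masses are not known exactly. Their poses are not given: they have to be found in the camera images.
- low_brick: Low firebrick, cream, fixed to the bench: 64 x 64 mm, 20 mm high. Origin: centre of its underside (its flat top is 20 mm above it), z up. The two bricks stand side by side with the same yaw, along their common y axis, centres 112 to 122 mm apart; either of them may be the one further to +y.
- high_brick: High firebrick, cream, fixed to the bench: 64 x 64 mm, 38 mm high. Origin: centre of its underside (its flat top is 38 mm above it), z up.
- tall_post: Tall round kiln post, tan ceramic with a dark bore mark on top: solid cylinder, diameter 30 mm, 52 mm high, about 70 g, standing loose on the bench. Origin: centre of its underside, z up. On the low brick its top is 72 mm above the bench.
- short_post: Short, thicker round kiln post, tan ceramic with a dark bore mark on top: solid cylinder, diameter 38 mm, 34 mm high, about 70 g, standing loose on the bench. Origin: centre of its underside, z up. On the high brick its top is 72 mm above the bench.
- shelf: Kiln shelf: flat tan ceramic bar 190 mm long (its y axis), 58 mm wide (its x axis), 12 mm thick, 210 to 340 g, lying loose and flat on the bench. Origin: centre of its underside, z up.
- bead_block: Bead block: solid brass block 70 mm long (its x axis), 34 mm wide (its y axis), 30 mm high with its ridges, with four cross grooves that hold finished glass beads on short wires (all one rigid piece), 150 to 310 g, lying loose with the grooves up. The sides at +-17 mm along y are flat up to 22 mm height. Origin: centre of its underside, z up.
- square_prop: Spare square kiln prop, tan ceramic, 28 x 28 mm, 24 mm high, not needed. Loose; leave it alone. Origin: centre of its underside.
- bead_jar: Closed clear bead jar with a white lid, diameter 59 mm, 44 mm high. Loose; leave it alone. Origin: centre of its underside.
- screwdriver: Screwdriver with a yellow handle, about 200 mm long, 26 mm high, lying on the bench beyond the bricks. Loose; leave it alone. Origin: on the bench below its middle, x along its length towards the blade.
Mind the look-alikes: they are no part of the job. Leave any pink look-alike of the short_post alone. What is shaped like the shelf but green is not meant.

How it is judged:
On the way, in this order (a step that is already met when the one before it is completed fails the run):
1. the tall post stands released in the middle of the low brick and the short post in the middle of the high brick (horizontal distance between tall_post and low_brick below 0.014 m and height (world z) of tall_post between 0.015 and 0.026 m and angle between each of tall_post, short_post's own z axis and vertical below 0.06 rad and horizontal distance between short_post and high_brick below 0.014 m and height (world z) of short_post between 0.033 and 0.044 m and contact force between the fingers and tall_post below 0.3 N and contact force between the fingers and short_post below 0.3 N), for 0.2 s.
2. the shelf lies released and level across both posts (horizontal distance between tall_post and low_brick below 0.014 m and height (world z) of tall_post between 0.015 and 0.026 m and angle between each of tall_post, short_post's own z axis and vertical below 0.06 rad and horizontal distance between short_post and high_brick below 0.014 m and height (world z) of short_post between 0.033 and 0.044 m and height (world z) of shelf between 0.067 and 0.078 m and angle between shelf's own z axis and vertical below 0.05 rad and x of tall_post in the frame of shelf between -0.018 and 0.018 m and (y of tall_post in the frame of shelf between 0.036 and 0.082 m or y of tall_post in the frame of shelf between -0.082 and -0.036 m) and x of short_post in the frame of shelf between -0.018 and 0.018 m and (y of short_post in the frame of shelf between 0.036 and 0.082 m or y of short_post in the frame of shelf between -0.082 and -0.036 m) and contact force between the fingers and shelf below 0.3 N), for 0.2 s.
At the end, for the whole second after the job is handed in: Tall post upright on low brick, short post on high brick, each within 14 mm of its centre; shelf on both, level within 0.05 rad, posts within 18 mm of its long centre line and 36 to 82 mm either side of its middle; bead block upright on the shelf within 16 mm of its centre; all at rest (horizontal distance between tall_post and low_brick below 0.014 m and height (world z) of tall_post between 0.015 and 0.026 m and angle between each of tall_post, short_post, bead_block's own z axis and vertical below 0.06 rad and horizontal distance between short_post and high_brick below 0.014 m and height (world z) of short_post between 0.033 and 0.044 m and height (world z) of shelf between 0.067 and 0.078 m and angle between shelf's own z axis and vertical below 0.05 rad and x of tall_post in the frame of shelf between -0.018 and 0.018 m and (y of tall_post in the frame of shelf between 0.036 and 0.082 m or y of tall_post in the frame of shelf between -0.082 and -0.036 m) and x of short_post in the frame of shelf between -0.018 and 0.018 m and (y of short_post in the frame of shelf between 0.036 and 0.082 m or y of short_post in the frame of shelf between -0.082 and -0.036 m) and horizontal distance between bead_block and shelf below 0.016 m and z of bead_block in the frame of shelf between 0.008 and 0.017 m and linear speed of each of tall_post, short_post, shelf, bead_block below 0.02 m/s); the robot touches nothing.
It fails at once if the spare square prop is moved more than 25 mm (distance of square_prop from where it was at the start of the episode above 0.025 m).
It fails at once if the bead jar is moved more than 25 mm (distance of bead_jar from where it was at the start of the episode above 0.025 m).
It fails at once if the screwdriver is moved more than 25 mm (distance of screwdriver from where it was at the start of the episode above 0.025 m).
It also fails if it takes over 125 s, if anything falls off the work surface, if the arm or the gripper's body presses on something with over 40 N, if the wrist force passes 120 N, or if a joint passes its speed limit or range.

ROBOT

A 6-joint arm with a two-finger parallel gripper is mounted at the origin on the work surface. World frame = base frame: x ahead of the robot, y to its left, z up, the work surface at z = 0. Lengths are in m, angles in rad, forces in N, time in s.
With the tool pointing down it reaches from about 0.35 to 0.975 m from the base axis. Payload 4.9 kg.
Tool frame: the origin (TCP) lies at the very end of the fingers, on their centre line; the grasp point (between the pads) lies 19 mm behind it; z points along the fingers, x is the direction in which the jaws open and shut, and the axes are right-handed (so a half turn about z gives the same grasp; the last joint's range is limited). The gripper opens to 85 mm and grips with 20 to 120 N. Pads are 22 mm wide; open, the fingers measure 114 mm over their backs; the gripper's body (76 mm by 85 mm) begins 54 mm behind the grasp point. The pads swing forward as they close: fully open they stand 13 mm farther back than shut.
Start: joints at [1.199, 0.053, 1.613, -0, 1.476, -0.119], TCP at [0.156, 0.605, 0.231] pointing down, gripper open.
Joint ranges: [-3.01, 3.01], [-1.01, 2.22], [0.06, 2.58], [-1.02, 4.17], [0.09, 2.62], [-3.14, 3.14]. Speed limits (rad/s): [2.57, 2.57, 3.14, 3.14, 3.14, 3.14].

INTERFACE

Orientations are given as a rotation vector (axis times angle).
In Python, from station import ctrl, get_image, calibration, job gives the robot as it stands.
- The arm moves only by the tool jog_arm, never from a script. Its argument "deltas" is a list of rows, each a list of 3 entries, a list of its own where there are three numbers: the turn, a rotation vector about the tool's x, y, z in degrees, then the shift along the tool's x, y, z in m, then the finger opening in m, from 0 to 0.0854. In form: [[[ax, ay, az], [tx, ty, tz], gripper], ...]. A call has 1 to 12 rows; each row is the pose to reach, as a shift and turn from the pose commanded when the call began, along the tool's axes at that moment; what a row does not reach only later rows make up. A row lasts 1/12 s, in which the tool goes at most 41.7 mm and 7.16 degrees, less where a joint would pass 70% of its speed; a pose out of reach is approached as far as the arm can. A call with a gripper value outside its range is refused whole. The fingers move at their own pace and stop on an object; "squeeze" is the grip in N (left out, the last holds). Time passes only in rows, so rows that repeat a pose let the fingers close. It gives the time, the measured TCP pose, the force and the opening at its end, in the units of the state.
- ctrl.get_obs(): the state, without advancing time (a new reading comes with each control period).
- get_image(name): name is "scene" or "side" or "wrist"; returns the picture (400x640x3 uint8, red, green, blue); there is no depth.
- calibration(name): a dict with "mtx" (3x3 intrinsics, pixels), "origin" and "rotation" of the camera in the world; the wrist camera has in their place "tool_from_camera" (4x4, takes a point from camera to tool coordinates, whose origin is the TCP and whose axes are the tool frame's). Camera axes: x right, y up, looking along -z (the intrinsics and any distortion apply to the point x, -y, -z); pixel columns grow to the right and rows downward; lengths in m; the calibration is good to about 2 mm. A picture is of the moment at which its call begins: read the wrist's pose just before it. calibration takes no time and is no camera call.
- job.finish_job(): hands the job in, once; it reports no verdict.
The state is a dict: "t": time; "q": joint angles; "dq": joint speeds; "effort": joint torques, N m; "tool_pos": TCP position; "tool_rot": TCP orientation; "contact_force": force on the tool from outside, world axes, zero at the start; "wrist_torque": the same for the moment, N m; "opening": finger opening in m.
Only numpy, scipy, OpenCV 4.12 (cv2) and the standard library are available. Lean on these libraries where they do the work, as an engineer would, in place of code of your own. Each camera call takes 0.05 s, during which the arm holds its last target.

## Working session

There is one attempt and no reset: what is moved stays moved. The work goes in short steps, Python scripts to look and compute and a tool call to move; the robot and the scene stay as the last step left them, time stands still between calls to the robot, and variables do not carry over. Pictures are saved under pics/ and viewed, and the job is handed in when it is done.

Besides the shell and the picture viewer there is one more tool, called after ">>>" as name([rows], argument=value, ...), one row to a line, values as JSON. jog_arm: Moves the arm, as the interface text tells. Its arguments: {"type":"object","properties":{"deltas":{"type":"array","items":{"type":"array"}},"squeeze":{"type":"number"}},"required":["deltas"]}

```bash
mkdir -p pics; ls; python3 - <<'E'
from station import ctrl,get_image,calibration,job
import cv2
o=ctrl.get_obs();print(o)
for n in ("scene","side","wrist"):
    print(n,calibration(n))
    cv2.imwrite(f"pics/{n}0.png",get_image(n)[:,:,::-1])
E
```

```text
pics
{'t': 0.0, 'q': array([ 1.19902639e+00,  5.33058272e-02,  1.61431594e+00,  1.37682268e-05,
        1.47601458e+00, -1.18999397e-01]), 'dq': array([-0.00097187,  0.00143112,  0.00022959, -0.00156071,  0.00058178,
       -0.00035793]), 'effort': array([-6.19129441e-04, -3.93701613e+01, -3.70162153e+01, -2.19656081e-04,
        7.19216492e-03,  1.73900003e-05]), 'tool_pos': array([0.15606756, 0.60454422, 0.23008156]), 'tool_rot': array([ 2.48291278,  1.92307403, -0.00276356]), 'contact_force': array([1.14746806, 0.2264928 , 0.20396632]), 'wrist_torque': array([ 0.02228343, -0.0057166 , -0.00606748]), 'opening': 0.08564133984093805}
scene {'mtx': array([[464.3434205 ,   0.        , 324.46737769],
       [  0.        , 464.3434205 , 201.45842015],
       [  0.        ,   0.        ,   1.        ]]), 'origin': array([1.16025365, 0.62129995, 0.93864625]), 'rotation': array([0.35630349, 0.94229317, 2.24763758])}
side {'mtx': array([[366.45830296,   0.        , 318.84134089],
       [  0.        , 366.45830296, 206.28489572],
       [  0.        ,   0.        ,   1.        ]]), 'origin': array([0.14019301, 0.4287088 , 0.77450305]), 'rotation': array([ 0.32078527, -0.85238092, -2.31010646])}
wrist {'mtx': array([[276.45475849,   0.        , 313.6331142 ],
       [  0.        , 276.45475849, 196.70619576],
       [  0.        ,   0.        ,   1.        ]]), 'tool_from_camera': array([[ 9.99998304e-01, -3.79562245e-04,  1.80223835e-03,
        -1.22549467e-03],
       [ 1.01128466e-04, -9.65742106e-01, -2.59503709e-01,
        -6.45479143e-02],
       [ 1.83899527e-03,  2.59503451e-01, -9.65740429e-01,
        -1.42403736e-01],
       [ 0.00000000e+00,  0.00000000e+00,  0.00000000e+00,
         1.00000000e+00]])}
```

View pics/scene0.png

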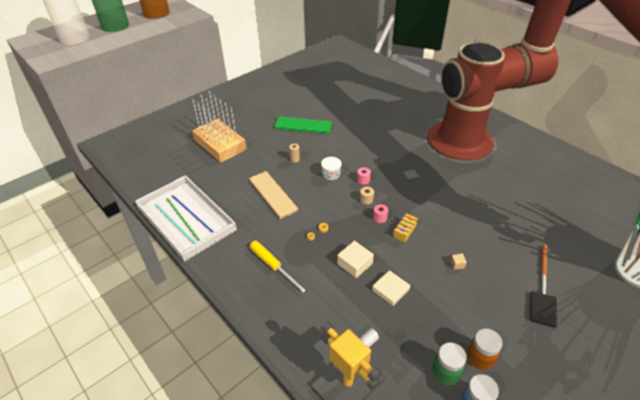

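View pics/side0.png

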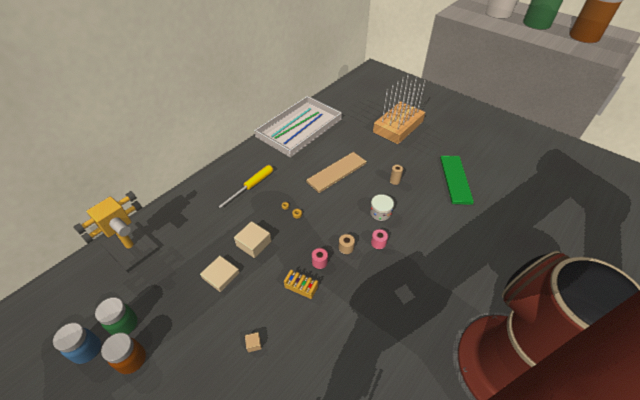

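View pics/wrist0.png

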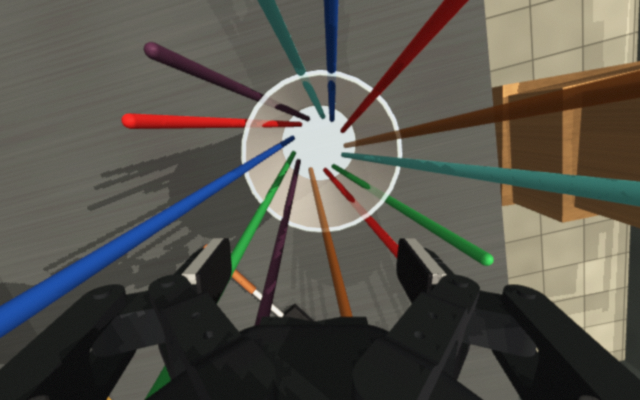

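Candidates in the scene view:
- **Short post:** tan at (367,195), pink look-alikes at (364,175) and (381,213). Tan fits.
- **Tall post:** (295,153).
- **Shelf:** tan bar at (273,194). The green bar at (303,125) is not meant.

I'll confirm these in an enlarged crop.

```bash
cat > h.py <<'E'
import numpy as np,cv2
from scipy.spatial.transform import Rotation as R
from station import ctrl,get_image,calibration,job
def cam(n,o=None):
    c=calibration(n)
    if n=="wrist":
        T=np.eye(4);T[:3,:3]=R.from_rotvec(o["tool_rot"]).as_matrix();T[:3,3]=o["tool_pos"]
        M=T@c["tool_from_camera"];return c["mtx"],M[:3,3],M[:3,:3]
    r=np.array(c["rotation"])
    return c["mtx"],np.array(c["origin"]),(R.from_rotvec(r).as_matrix() if r.shape==(3,) else r)
def ray(C,uv,z):
    K,o,Rm=C;uv=np.atleast_2d(uv).astype(float)
    d=np.c_[(uv[:,0]-K[0,2])/K[0,0],-(uv[:,1]-K[1,2])/K[1,1],-np.ones(len(uv))]@Rm.T
    return o+d*((z-o[2])/d[:,2])[:,None]
def proj(C,P):
    K,o,Rm=C;p=(np.atleast_2d(P)-o)@Rm
    return np.c_[K[0,0]*p[:,0]/-p[:,2]+K[0,2],K[1,1]*-p[:,1]/-p[:,2]+K[1,2]]
def shot(n,name):
    o=ctrl.get_obs();im=get_image(n)[:,:,::-1].copy();cv2.imwrite(f"pics/{name}.png",im);return o,im
E
python3 - <<'E'
from h import *
a=cv2.imread("pics/scene0.png")[115:315,225:485];cv2.imwrite("pics/sc1.png",cv2.resize(a,None,fx=3,fy=3,interpolation=cv2.INTER_CUBIC)[:600,:780])
a=cv2.imread("pics/side0.png")[140:360,190:430];cv2.imwrite("pics/sd1.png",cv2.resize(a,None,fx=2.7,fy=2.7,interpolation=cv2.INTER_CUBIC))
S=cam("scene");D=cam("side")
for n,s,d,z in [("tall",(295,147),(397,168),.052),("short",(367,190),(347,239),.034),("shelf",(273,193),(337,171),.012),("block",(405,228),(301,284),.025),("high",(355,257),(253,236),.038),("low",(391,287),(220,273),.02),("prop",(459,260),(253,341),.02),("jar",(331,162),(382,202),.044)]:
    print(n,ray(S,s,z)[0].round(3),ray(D,d,z)[0].round(3))
E
```

```text
tall [ 0.467 -0.287  0.052] [ 0.468 -0.293  0.052]
short [ 0.428 -0.014  0.034] [ 0.433 -0.016  0.034]
shelf [ 0.62  -0.204  0.012] [ 0.616 -0.207  0.012]
block [0.453 0.15  0.025] [0.44  0.146 0.025]
high [0.627 0.137 0.038] [0.615 0.13  0.038]
low [0.617 0.249 0.02 ] [0.606 0.246 0.02 ]
prop [0.431 0.308 0.02 ] [0.429 0.305 0.02 ]
jar [ 0.428 -0.166  0.044] [ 0.431 -0.165  0.044]
```

View pics/sc1.png

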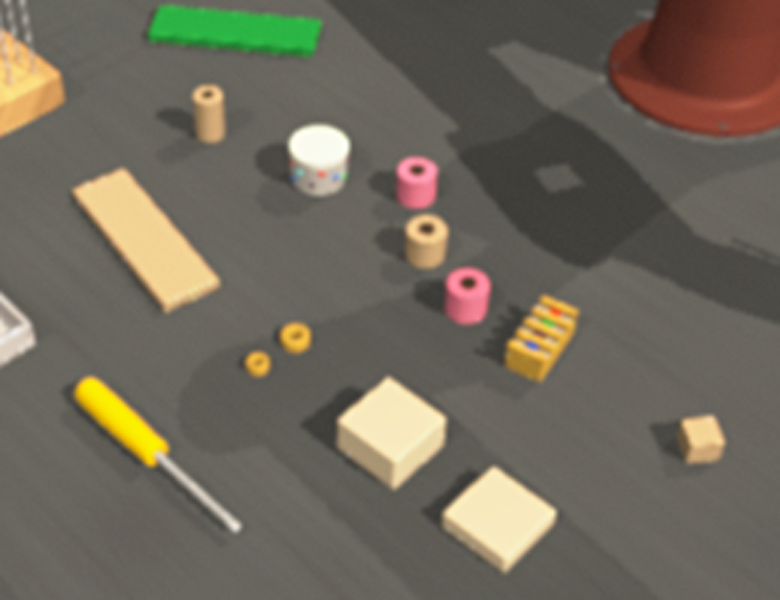

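View pics/sd1.png

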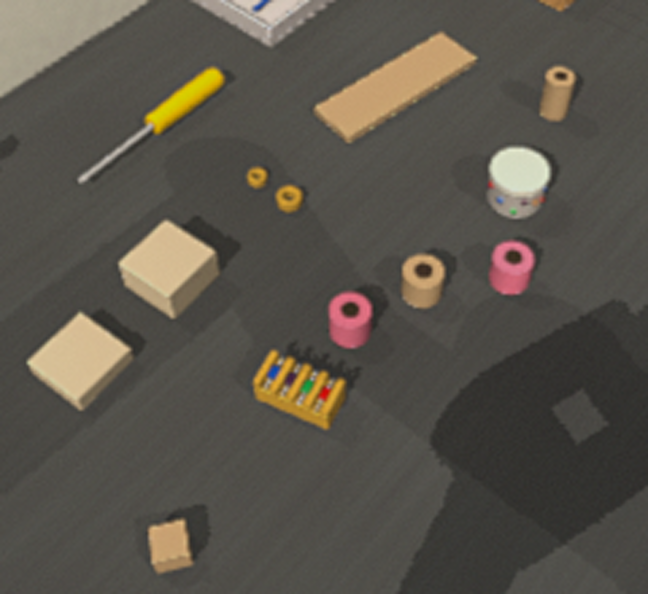

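Confirmed in the crops. The tan short post sits between the two pinks, and the tan shelf and tall post are clear. The high brick has the taller sides, at scene (355,259), and the low brick is at (391,288). Next I'll fit the poses to silhouettes in both views.

```bash
cat > fit.py <<'E'
from h import *
from scipy.optimize import minimize
def box(lx,ly,h):
    return np.array([[sx*lx/2,sy*ly/2,z] for sx in(-1,1) for sy in(-1,1) for z in(0,h)])
def cyl(d,h):
    t=np.linspace(0,2*np.pi,40,endpoint=False)
    return np.vstack([np.c_[d/2*np.cos(t),d/2*np.sin(t),np.full(40,z)] for z in(0,h)])
OBJ=dict(tall=(cyl(.03,.052),0),short=(cyl(.038,.034),0),shelf=(box(.058,.19,.012),1),block=(box(.07,.034,.026),1),high=(box(.064,.064,.038),1),low=(box(.064,.064,.02),1),prop=(box(.028,.028,.024),1),pink=(cyl(.038,.034),0))
def mask(im,kind=None):
    h=cv2.cvtColor(cv2.GaussianBlur(im,(3,3),0),cv2.COLOR_BGR2HSV)
    if kind=="pink": return ((h[...,1]>80)&((h[...,0]>150)|(h[...,0]<4))).astype(np.float32)
    return ((h[...,1]>50)&(h[...,0]>5)&(h[...,0]<40)&(h[...,2]>60)).astype(np.float32)
def fit(name,views,x0,z=0.,Sc=4):
    """views: list of (C,mask)"""
    P,yawf=OBJ[name]
    def rend(C,p,shape,off):
        c,s=np.cos(p[2]),np.sin(p[2]);W=np.c_[P[:,0]*c-P[:,1]*s+p[0],P[:,0]*s+P[:,1]*c+p[1],P[:,2]+z]
        uv=(proj(C,W)-off+.5)*Sc-.5
        m=np.zeros((shape[0]*Sc,shape[1]*Sc),np.uint8)
        cv2.fillConvexPoly(m,np.round(cv2.convexHull(uv.astype(np.float32))*16).astype(np.int32),255,shift=4)
        return m/255.
    data=[]
    for C,m in views:
        c,s=np.cos(x0[2]),np.sin(x0[2]);W=np.c_[P[:,0]*c-P[:,1]*s+x0[0],P[:,0]*s+P[:,1]*c+x0[1],P[:,2]+z]
        uv=proj(C,W);lo=np.maximum(np.floor(uv.min(0)).astype(int)-9,0);hi=np.ceil(uv.max(0)).astype(int)+10
        sub=m[lo[1]:hi[1],lo[0]:hi[0]]
        # keep the component overlapping the model best
        n,lab=cv2.connectedComponents(sub.astype(np.uint8))
        r=cv2.resize(rend(C,x0,sub.shape,lo),sub.shape[::-1],interpolation=cv2.INTER_AREA)
        k=max(range(1,n),key=lambda k:(r*(lab==k)).sum()) if n>1 else 0
        sub=(lab==k).astype(np.float32)
        data.append((C,cv2.resize(sub,None,fx=Sc,fy=Sc,interpolation=cv2.INTER_LINEAR),sub.shape,lo))
    def cost(q):
        p=(q[0],q[1],q[2]if yawf else 0.)
        t=0
        for C,mm,sh,lo in data:
            r=rend(C,p,sh,lo);t+=1-np.minimum(r,mm).sum()/np.maximum(r,mm).sum()
        return t/len(data)
    best=None
    for y in ([x0[2]+d for d in(-.25,0,.25)] if yawf else [0]):
        q=minimize(cost,[x0[0],x0[1],y],method="Nelder-Mead",options=dict(initial_simplex=[[x0[0],x0[1],y],[x0[0]+.008,x0[1],y],[x0[0],x0[1]+.008,y],[x0[0],x0[1],y+.15]],xatol=1e-4,fatol=1e-5,maxiter=300))
        if best is None or q.fun<best.fun:best=q
    return best.x,1-best.fun
E
python3 - <<'E'
from fit import *
S=cam("scene");D=cam("side");a=cv2.imread("pics/scene0.png");b=cv2.imread("pics/side0.png")
for n,s in [("tall",(295,147)),("short",(367,190)),("high",(355,257)),("low",(391,287)),("prop",(459,260))]: pass
init=dict(tall=(.467,-.29,0),short=(.43,-.015,0),shelf=(.618,-.205,.0),block=(.446,.148,1.5),high=(.62,.134,0),low=(.61,.248,0),prop=(.43,.306,0))
# shelf yaw estimate from pixels
e=ray(S,np.array([[266,175],[281,212]]),.012);d=e[1]-e[0];print("shelf axis dir",d)
init["shelf"]=(.618,-.205,np.arctan2(-d[0],d[1]))
e=ray(S,np.array([[411,219],[398,238]]),.025);d=e[1]-e[0];init["block"]=(.446,.148,np.arctan2(d[1],d[0]));print(init["block"])
for n,x in init.items():
    for V in ([(S,mask(a)),(D,mask(b))],[(S,mask(a))],[(D,mask(b))]):
        q,f=fit(n,V,x);print(n,q.round(4),round(f,3))
for x in (ray(S,(364,171),.034)[0],ray(S,(381,209),.034)[0]):
    q,f=fit("pink",[(S,mask(a,"pink")),(D,mask(b,"pink"))],(x[0],x[1],0));print("pink",q.round(4),round(f,3))
E
```

```text
shelf axis dir [6.32181368e-02 1.52750856e-01 1.11022302e-16]
(0.446, 0.148, np.float64(0.27079420701058693))
tall [ 0.4673 -0.2939  0.0415] 0.805
tall [ 0.467  -0.2917  0.0197] 0.773
tall [ 0.4684 -0.2956  0.1225] 0.843
short [ 0.4327 -0.0134  0.0193] 0.82
short [ 0.4311 -0.0117 -0.0091] 0.786
short [ 0.4332 -0.0133 -0.1407] 0.857
shelf [ 0.6205 -0.2102 -0.1632] 0.905
shelf [ 0.6193 -0.2096 -0.1513] 0.895
shelf [ 0.6212 -0.2112 -0.1655] 0.926
block [0.4444 0.1432 0.2046] 0.749
block [0.4435 0.1425 0.1276] 0.75
block [0.4445 0.1431 0.2697] 0.766
high [0.6206 0.1295 0.0684] 0.93
high [0.6189 0.1297 0.0397] 0.924
high [0.6213 0.1288 0.0755] 0.951
low [0.6128 0.244  0.076 ] 0.922
low [0.6114 0.2447 0.0513] 0.926
low [0.6142 0.2435 0.0903] 0.943
prop [ 0.4308  0.306  -0.6344] 0.83
prop [ 0.4291  0.3064 -0.5007] 0.825
prop [ 0.4317  0.3057 -0.6798] 0.858
pink [ 0.3776 -0.0782  0.141 ] 0.871
pink [ 0.4556  0.0625 -0.0079] 0.861
```

```bash
cat > mv.py <<'E'
import sys
from h import *
# usage: mv.py x y z yawdeg [...]; waypoints as groups of 4: prints tool-frame turn/shift from current pose
o=ctrl.get_obs();Rt=R.from_rotvec(o["tool_rot"])
x=Rt.as_matrix()[:,0];print("t",round(o["t"],2),"pos",o["tool_pos"].round(4),"yaw",np.degrees(np.arctan2(x[1],x[0])).round(2),"q",o["q"].round(2),"F",o["contact_force"].round(1),"op",round(o["opening"],4))
a=list(map(float,sys.argv[1:]))
for i in range(0,len(a),4):
    y=np.radians(a[i+3]);T=R.from_matrix(np.array([[np.cos(y),np.sin(y),0],[np.sin(y),-np.cos(y),0],[0,0,-1]]))
    rv=np.degrees((Rt.inv()*T).as_rotvec());s=Rt.inv().apply(np.array(a[i:i+3])-o["tool_pos"])
    print(rv.round(2).tolist(),s.round(4).tolist())
E
python3 mv.py .35 .45 .30 40  .46 .1 .25 0  .467 -.294 .20 0
```

```text
t 0.15 pos [0.1561 0.6047 0.2303] yaw 75.52 q [ 1.2   0.05  1.61 -0.    1.48 -0.12] F [-0.2 -0.5 -0.1] op 0.0855
[0.02, 0.09, 35.52] [-0.1014, 0.2264, -0.0696]
[0.05, 0.09, 75.52] [-0.4127, 0.4204, -0.0191]
[0.05, 0.09, 75.52] [-0.7923, 0.5257, 0.0315]
```

>>> jog_arm([
  [[0,0,0],[0,0.0,-0.04],0.07],
  [[0,0,12],[-0.03,0.07,-0.07],0.07],
  [[0,0,18],[-0.06,0.13,-0.07],0.07],
  [[0,0,30],[-0.1,0.226,-0.07],0.07],
  [[0,0,40],[-0.15,0.26,-0.06],0.07],
  [[0,0,47],[-0.2,0.29,-0.05],0.07],
  [[0,0,54],[-0.25,0.32,-0.05],0.07],
  [[0,0,61],[-0.3,0.35,-0.04],0.07],
  [[0,0,68],[-0.35,0.38,-0.03],0.07],
  [[0,0,75.5],[-0.413,0.42,-0.02],0.07],
  [[0,0,75.5],[-0.413,0.42,-0.02],0.07],
  [[0,0,75.5],[-0.413,0.42,-0.02],0.07],
], squeeze=40)

```text
t: 1.15
tool_pos: [0.4043, 0.2351, 0.2673]
tool_rot: [-3.142, 0.007, -0.0]
contact_force: [2.0, 0.9, 0.2]
opening: 0.0701
```

```bash
python3 mv.py .467 -.294 .20 0; python3 -c "
from h import *
shot('wrist','w1')"
```

```text
t 1.15 pos [0.4043 0.2351 0.2673] yaw -0.26 q [ 0.37 -0.36  1.92 -0.    1.58  0.37] F [2.  0.9 0.2] op 0.0701
[-0.0, -0.01, -0.26] [0.0651, 0.5288, 0.0673]
```

View pics/w1.png

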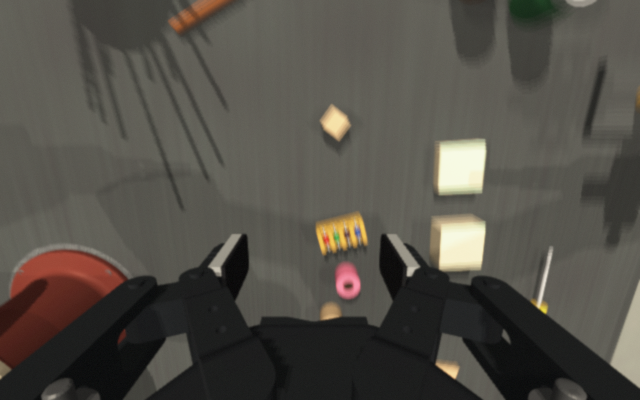

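The wrist view from above shows the block at (341,233), prop (335,123), low brick (460,166), high brick (460,243) and pink (348,281). The arm hasn't settled yet, so I'll hold.

>>> jog_arm([
  [[0,0,0],[0,0,0],0.07],
  [[0,0,0],[0,0,0],0.07],
])

```text
t: 1.37
tool_pos: [0.4043, 0.2363, 0.2675]
tool_rot: [-3.141, 0.002, 0.001]
contact_force: [-0.1, -0.1, 0.8]
opening: 0.0704
```

```bash
python3 mv.py .467 -.294 .20 0; python3 - <<'E'
from fit import *
o,im=shot('wrist','w2');W=cam('wrist',o)
m=mask(im)
for n,x in dict(block=(.4444,.1432,.2),high=(.6206,.1295,.07),low=(.6128,.244,.07)).items():
    try: print(n,*fit(n,[(W,m)],x))
    except Exception as e: print(n,e)
E
```

```text
t 1.37 pos [0.4043 0.2363 0.2675] yaw -0.08 q [ 0.37 -0.35  1.92  0.    1.58  0.37] F [-0.1 -0.1  0.8] op 0.0704
[-0.02, 0.03, -0.08] [0.0635, 0.5303, 0.0673]
block [0.44519831 0.14254372 0.25829964] 0.7446292507186523
high [0.62078314 0.12773325 0.07843586] 0.35285493432240844
low [0.54982355 0.24049547 0.05963775] 0.3108507743294132
```

View pics/w2.png

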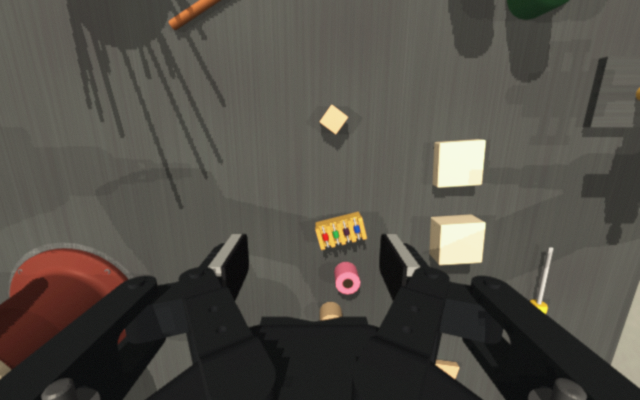

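```bash
python3 - <<'E'
from fit import *
o=ctrl.get_obs();W=cam('wrist',o);im=cv2.imread('pics/w2.png')
m=((im.max(2)>120)).astype(np.float32)
m=cv2.morphologyEx(m,cv2.MORPH_CLOSE,np.ones((3,3)))
for n,x in dict(block=(.4444,.1432,.2),high=(.6206,.1295,.07),low=(.6128,.244,.07),prop=(.43,.306,-.6)).items():
    print(n,*fit(n,[(W,m)],x))
c=im[90:290,300:500];cv2.imwrite('pics/w2c.png',cv2.resize(c,None,fx=3,fy=3,interpolation=cv2.INTER_CUBIC))
# block long-edge: orientation of back edge
E
```

```text
block [0.44475768 0.14203101 0.26245935] 0.8934927014139058
high [0.62155367 0.12937849 0.06573692] 0.9426533625513892
low [0.6137643  0.2442759  0.07444955] 0.9638160700278329
prop [ 0.43121311  0.30533827 -0.61299082] 0.9133246525309846
```

View pics/w2c.png

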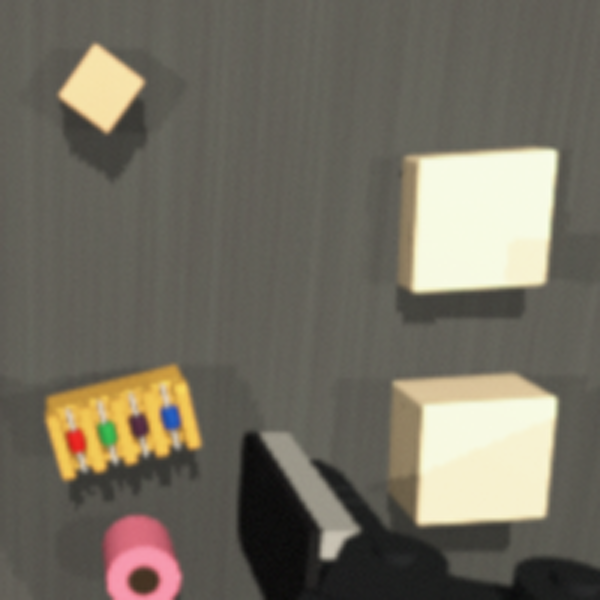

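>>> jog_arm([
  [[0,0,0],[0.006,0.04,0.0],0.07],
  [[0,0,0],[0.01,0.08,0.0],0.07],
  [[0,0,0],[0.015,0.12,0.005],0.07],
  [[0,0,0],[0.02,0.16,0.01],0.07],
  [[0,0,0],[0.025,0.2,0.02],0.07],
  [[0,0,0],[0.03,0.24,0.03],0.07],
  [[0,0,0],[0.035,0.28,0.04],0.07],
  [[0,0,0],[0.04,0.32,0.05],0.07],
  [[0,0,0],[0.045,0.36,0.06],0.07],
  [[0,0,0],[0.05,0.4,0.067],0.07],
  [[0,0,0],[0.055,0.44,0.067],0.07],
  [[0,0,0],[0.06,0.48,0.067],0.07],
])

```text
t: 2.42
tool_pos: [0.465, -0.2432, 0.2]
tool_rot: [-3.141, -0.006, 0.001]
contact_force: [0.3, 0.4, 0.3]
opening: 0.0704
```

```bash
python3 mv.py .467 -.294 .12 0; python3 - <<'E'
from fit import *
o,im=shot('wrist','w3');W=cam('wrist',o)
for n,x in dict(tall=(.4673,-.294,0),shelf=(.6205,-.21,-.163)).items(): print(n,*fit(n,[(W,mask(im))],x))
E
```

```text
t 2.42 pos [ 0.465  -0.2432  0.2   ] yaw 0.2 q [-0.62 -0.17  1.88  0.    1.43 -0.63] F [0.3 0.4 0.3] op 0.0704
[-0.06, 0.04, 0.2] [0.0019, 0.0509, 0.08]
tall [ 0.46936256 -0.30503957 -0.02971766] 0.7683473549499312
shelf [ 0.62210561 -0.21249202 -0.15402874] 0.9173160747130069
```

View pics/w3.png

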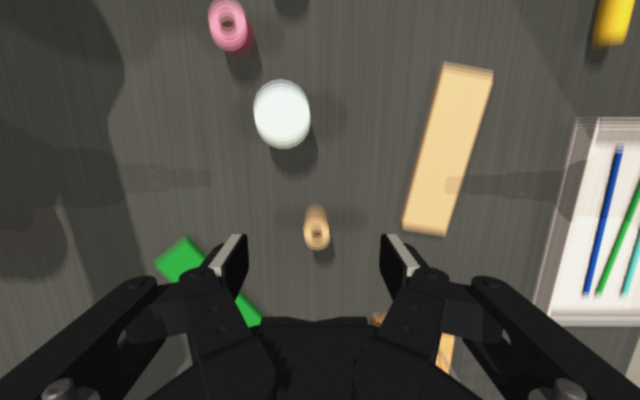

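The tall post's bore is at (317,234) between the fingers, with some motion blur. I'll move over it and look again.

>>> jog_arm([
  [[0,0,0.2],[0.002,0.03,0.0],0.07],
  [[0,0,0.2],[0.002,0.051,0.02],0.07],
  [[0,0,0.2],[0.002,0.051,0.04],0.07],
  [[0,0,0.2],[0.002,0.051,0.06],0.07],
  [[0,0,0.2],[0.002,0.051,0.06],0.07],
  [[0,0,0.2],[0.002,0.051,0.06],0.07],
])

```text
t: 2.97
tool_pos: [0.4666, -0.2922, 0.1395]
tool_rot: [-3.139, 0.001, 0.004]
contact_force: [-0.6, 0.1, 0.3]
opening: 0.07
```

```bash
python3 - <<'E'
from fit import *
o,im=shot('wrist','w4');W=cam('wrist',o)
for n,x in dict(tall=(.4673,-.294,0),shelf=(.6205,-.21,-.163)).items(): print(n,*fit(n,[(W,mask(im))],x))
E
python3 mv.py .467 -.294 .012 0
```

```text
tall [ 0.46827176 -0.29563836  0.0524402 ] 0.9062427453876033
shelf [ 0.62100025 -0.21310062 -0.16176022] 0.9809704649159959
t 3.02 pos [ 0.4673 -0.293   0.1412] yaw -0.05 q [-0.69 -0.05  1.87  0.    1.32 -0.69] F [0.2 0.3 0.5] op 0.0701
[-0.0, -0.0, -0.05] [-0.0003, 0.001, 0.1292]
```

View pics/w4.png

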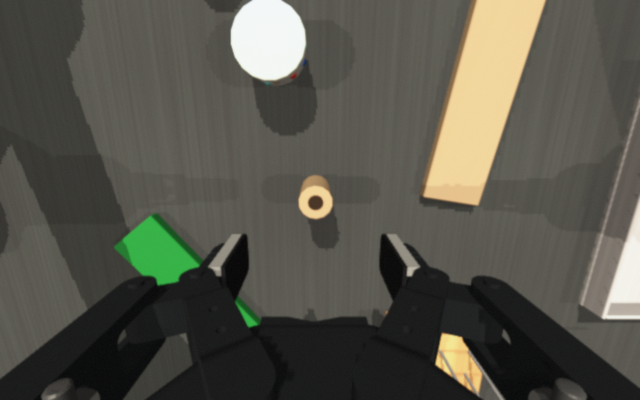

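```bash
python3 - <<'E'
from fit import *
o=ctrl.get_obs();W=cam('wrist',o)
print(ray(W,[(152,213),(260,322),(115,245)],.012).round(3))
E
```

```text
[[ 0.301 -0.32   0.012]
 [ 0.405 -0.453  0.012]
 [ 0.256 -0.356  0.012]]
```

Clear of the green bar. Descend and grasp.

>>> jog_arm([
  [[0,0,0],[0.001,0.002,0.025],0.06],
  [[0,0,0],[0.001,0.002,0.055],0.06],
  [[0,0,0],[0.001,0.002,0.085],0.06],
  [[0,0,0],[0.001,0.002,0.11],0.06],
  [[0,0,0],[0.001,0.002,0.127],0.06],
  [[0,0,0],[0.001,0.002,0.127],0.06],
  [[0,0,0],[0.001,0.002,0.127],0.02],
  [[0,0,0],[0.001,0.002,0.127],0.02],
  [[0,0,0],[0.001,0.002,0.127],0.02],
  [[0,0,0],[0.001,0.002,0.127],0.02],
  [[0,0,0],[0.001,0.002,0.127],0.02],
  [[0,0,0],[0.001,0.002,0.127],0.02],
])

```text
t: 4.02
tool_pos: [0.4694, -0.2974, 0.0168]
tool_rot: [3.139, -0.005, 0.007]
contact_force: [0.7, 1.6, 7.6]
opening: 0.0289
```

```bash
python3 mv.py .468 -.294 .17 0 .6135 .244 .17 4
```

```text
t 4.02 pos [ 0.4694 -0.2974  0.0168] yaw -0.19 q [-0.7   0.12  1.93  0.    1.09 -0.7 ] F [0.7 1.6 7.6] op 0.0289
[0.17, -0.25, -0.19] [-0.0007, -0.0029, -0.1532]
[0.18, -0.24, -4.19] [0.143, -0.5414, -0.1542]
```

>>> jog_arm([
  [[0,0,0],[0,0,-0.02],0.02],
  [[0,0,0],[0,0,-0.05],0.02],
  [[0,0,0],[0,0,-0.08],0.02],
  [[0,0,0],[0,0,-0.11],0.02],
  [[0,0,0],[0,0,-0.14],0.02],
  [[0,0,0],[0.005,-0.02,-0.155],0.02],
  [[0,0,-1],[0.015,-0.055,-0.155],0.02],
  [[0,0,-1],[0.025,-0.09,-0.155],0.02],
  [[0,0,-1],[0.035,-0.13,-0.155],0.02],
  [[0,0,-2],[0.045,-0.17,-0.155],0.02],
  [[0,0,-2],[0.055,-0.21,-0.155],0.02],
  [[0,0,-2],[0.065,-0.25,-0.155],0.02],
])

```text
t: 5.02
tool_pos: [0.5334, -0.0444, 0.1697]
tool_rot: [3.141, 0.049, 0.003]
contact_force: [1.1, 0.1, -0.4]
opening: 0.0291
```

```bash
python3 mv.py .6135 .244 .16 4
```

```text
t 5.02 pos [ 0.5334 -0.0444  0.1697] yaw 1.8 q [-0.22 -0.12  1.88 -0.    1.37 -0.25] F [ 1.1  0.1 -0.4] op 0.0291
[0.03, -0.09, -2.2] [0.0891, -0.2857, 0.0097]
```

>>> jog_arm([
  [[0,0,0],[0.012,-0.04,0.005],0.02],
  [[0,0,-1],[0.024,-0.08,0.01],0.02],
  [[0,0,-1],[0.036,-0.12,0.01],0.02],
  [[0,0,-1],[0.048,-0.16,0.01],0.02],
  [[0,0,-2],[0.06,-0.2,0.01],0.02],
  [[0,0,-2],[0.072,-0.235,0.01],0.02],
  [[0,0,-2.2],[0.082,-0.265,0.01],0.02],
  [[0,0,-2.2],[0.089,-0.28,0.01],0.02],
  [[0,0,-2.2],[0.089,-0.286,0.01],0.02],
  [[0,0,-2.2],[0.089,-0.286,0.01],0.02],
  [[0,0,-2.2],[0.089,-0.286,0.01],0.02],
])

```text
t: 5.93
tool_pos: [0.6127, 0.2419, 0.1588]
tool_rot: [3.139, 0.11, -0.0]
contact_force: [-0.4, -0.9, -0.7]
opening: 0.0289
```

```bash
python3 mv.py .6135 .244 .04 4; python3 - <<'E'
from fit import *
o,im=shot('wrist','w5');cv2.imwrite('pics/w5c.png',im[150:400,150:500])
o,im2=shot('side','d5');o,im3=shot('scene','s5')
m=np.hstack([cv2.resize(im3[180:330,300:460],None,fx=2.4,fy=2.4),cv2.resize(im2[150:300,180:340],None,fx=2.4,fy=2.4)]);cv2.imwrite('pics/c5.png',m)
E
```

```text
t 5.93 pos [0.6127 0.2419 0.1588] yaw 4.02 q [ 0.26  0.18  1.6  -0.    1.36  0.19] F [-0.4 -0.9 -0.7] op 0.0289
[0.04, 0.01, 0.02] [0.0009, -0.0022, 0.1188]
```

View pics/c5.png

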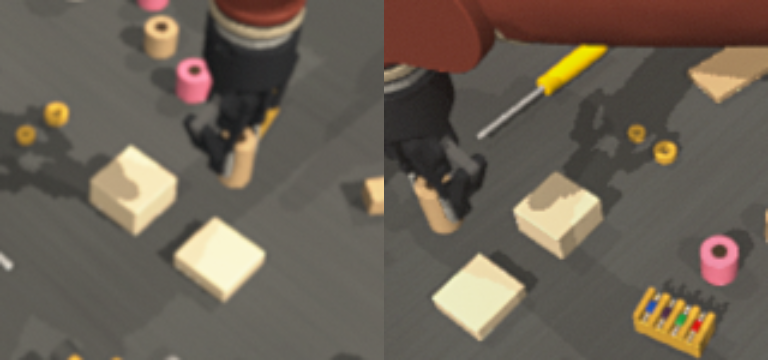

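View pics/w5c.png

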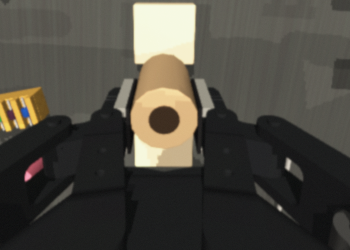

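```bash
python3 - <<'E'
from fit import *
o=ctrl.get_obs();W=cam('wrist',o);im=cv2.imread('pics/w5.png')
g=cv2.cvtColor(im,cv2.COLOR_BGR2HSV)
m=((im.max(2)<110)[255:285,295:335]).astype(np.uint8)
n,l,s,c=cv2.connectedComponentsWithStats(m);k=max(range(1,n),key=lambda k:s[k,4]);uv=c[k]+[295,255];print(uv,s[k])
print("top",ray(W,uv,.1588-.0168+.052), "tcp",o["tool_pos"])
for n in("side","scene"):
    i=cv2.imread(f'pics/{"d5" if n=="side" else "s5"}.png'); C=cam(n)
    z=.142
    print(n, fit("tall",[(C,mask(i))],(o["tool_pos"][0],o["tool_pos"][1]+.002,0),z=z))
E
```

```text
[313.67924528 269.6918239 ] [  4   2  30  27 636]
top [[0.61319206 0.2434185  0.194     ]] tcp [0.61287194 0.24109382 0.15886956]
side (array([ 0.61253192,  0.24828983, -0.00581489]), np.float64(0.6155833520195767))
scene (array([0.61027675, 0.249375  , 0.00404928]), np.float64(0.5771430103706484))
```

>>> jog_arm([
  [[0,0,0],[0.001,-0.001,0.02],0.02],
  [[0,0,0],[0.001,-0.001,0.05],0.02],
  [[0,0,0],[0.001,-0.001,0.08],0.02],
  [[0,0,0],[0.001,-0.001,0.1],0.02],
  [[0,0,0],[0.001,-0.001,0.112],0.02],
  [[0,0,0],[0.001,-0.001,0.118],0.02],
  [[0,0,0],[0.001,-0.001,0.12],0.02],
  [[0,0,0],[0.001,-0.001,0.121],0.02],
  [[0,0,0],[0.001,-0.001,0.122],0.02],
  [[0,0,0],[0.001,-0.001,0.122],0.02],
])

```text
t: 6.92
tool_pos: [0.6151, 0.2438, 0.0384]
tool_rot: [-3.139, -0.11, -0.004]
contact_force: [0.3, 0.4, 0.3]
opening: 0.0292
```

```bash
python3 mv.py .6135 .244 .0368 4
```

```text
t 6.92 pos [0.6151 0.2438 0.0384] yaw 4.01 q [0.26 0.31 1.66 0.   1.17 0.19] F [0.3 0.4 0.3] op 0.0292
[-0.03, -0.15, 0.01] [-0.0016, -0.0003, 0.0016]
```

>>> jog_arm([
  [[0,0,0],[-0.001,0.001,0.001],0.02],
  [[0,0,0],[-0.001,0.001,0.002],0.02],
  [[0,0,0],[-0.001,0.001,0.003],0.02],
  [[0,0,0],[-0.001,0.001,0.003],0.02],
])

```text
t: 7.25
tool_pos: [0.6139, 0.2427, 0.0367]
tool_rot: [-3.14, -0.11, -0.002]
contact_force: [-3.9, -1.3, 9.3]
opening: 0.0291
```

>>> jog_arm([
  [[0,0,0],[0,0,0],0.034],
  [[0,0,0],[0,0,0],0.038],
  [[0,0,0],[0,0,0],0.045],
  [[0,0,0],[0,0,0],0.06],
  [[0,0,0],[0,0,0],0.06],
  [[0,0,0],[0,0,-0.02],0.06],
  [[0,0,0],[0,0,-0.05],0.06],
  [[0,0,0],[0,0,-0.09],0.06],
  [[0,0,0],[0,0,-0.13],0.06],
])

```text
t: 8.0
tool_pos: [0.6119, 0.2421, 0.1634]
tool_rot: [3.139, 0.11, -0.005]
contact_force: [1.6, 0.5, 0.3]
opening: 0.0601
```

```bash
python3 mv.py .432 -.013 .14 0; python3 - <<'E'
from fit import *
o,im=shot('wrist','w6');W=cam('wrist',o)
S=cam('scene');D=cam('side')
print(o["tool_pos"])
E
```

```text
t 8.0 pos [0.6119 0.2421 0.1634] yaw 4.02 q [0.26 0.18 1.59 0.   1.37 0.19] F [1.6 0.5 0.3] op 0.0601
[0.04, 0.19, 4.02] [-0.1972, 0.2419, 0.0242]
[0.61188887 0.24213896 0.16342164]
```

View pics/w6.png

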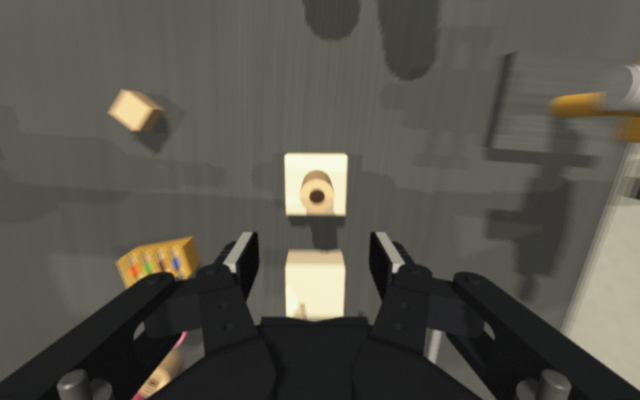

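The tall post is standing on the low brick, with its bore at (318,196). On to the short post.

>>> jog_arm([
  [[0,0,0],[-0.03,0.03,0],0.07],
  [[0,0,1],[-0.05,0.06,0],0.07],
  [[0,0,2],[-0.08,0.09,0],0.07],
  [[0,0,2],[-0.1,0.12,0],0.07],
  [[0,0,3],[-0.12,0.15,0],0.07],
  [[0,0,3],[-0.145,0.18,0.005],0.07],
  [[0,0,4],[-0.17,0.21,0.015],0.07],
  [[0,0,4],[-0.197,0.242,0.024],0.07],
  [[0,0,4],[-0.197,0.242,0.024],0.07],
  [[0,0,4],[-0.197,0.242,0.024],0.07],
  [[0,0,4],[-0.197,0.242,0.024],0.07],
])

```text
t: 8.97
tool_pos: [0.4338, -0.0128, 0.14]
tool_rot: [-3.141, 0.001, -0.002]
contact_force: [0.1, 0.6, -1.1]
opening: 0.0698
```

```bash
python3 - <<'E'
from fit import *
o,im=shot('wrist','w7');W=cam('wrist',o)
print(o["tool_pos"],fit("short",[(W,mask(im))],(.432,-.013,0)))
E
python3 mv.py .4325 -.013 .01 0
```

```text
[ 0.4338256  -0.01283797  0.14002424] (array([ 0.43261411, -0.01414475,  0.0647154 ]), np.float64(0.921585837122773))
t 9.02 pos [ 0.4343 -0.0124  0.1404] yaw 0.04 q [-0.2  -0.36  2.13  0.    1.37 -0.2 ] F [-0.5  0.9  0.7] op 0.07
[-0.0, -0.08, 0.04] [-0.002, 0.0006, 0.1303]
```

View pics/w7.png

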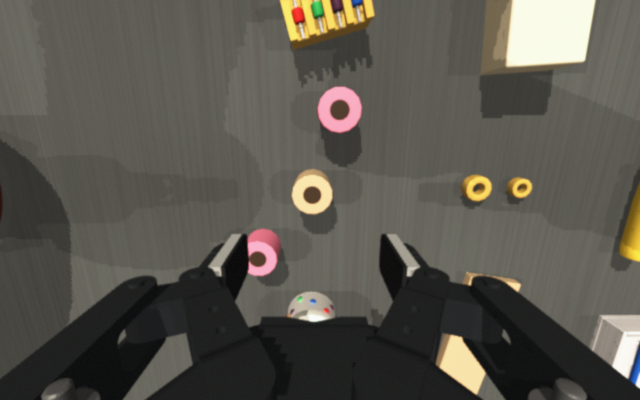

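Tan short post at (312,190), pinks at (340,110) and (260,253). Descending on the tan one.

>>> jog_arm([
  [[0,0,0],[-0.002,0.001,0.025],0.07],
  [[0,0,0],[-0.002,0.001,0.055],0.07],
  [[0,0,0],[-0.002,0.001,0.085],0.07],
  [[0,0,0],[-0.002,0.001,0.115],0.07],
  [[0,0,0],[-0.002,0.001,0.13],0.07],
  [[0,0,0],[-0.002,0.001,0.133],0.07],
  [[0,0,0],[-0.002,0.001,0.133],0.03],
  [[0,0,0],[-0.002,0.001,0.133],0.03],
  [[0,0,0],[-0.002,0.001,0.133],0.03],
  [[0,0,0],[-0.002,0.001,0.133],0.03],
  [[0,0,0],[-0.002,0.001,0.133],0.03],
  [[0,0,0],[-0.002,0.001,0.133],0.03],
])

```text
t: 10.02
tool_pos: [0.4335, -0.0139, 0.0088]
tool_rot: [3.141, 0.0, 0.007]
contact_force: [1.2, 1.0, 5.7]
opening: 0.0368
```

```bash
python3 mv.py .4325 -.013 .15 0 .6212 .129 .15 4
```

```text
t 10.02 pos [ 0.4335 -0.0139  0.0088] yaw 0.01 q [-0.2  -0.16  2.22  0.    1.08 -0.2 ] F [1.2 1.  5.7] op 0.0368
[0.02, -0.25, 0.01] [-0.0004, -0.0009, -0.1412]
[0.02, -0.25, -3.99] [0.1883, -0.1429, -0.1404]
```

>>> jog_arm([
  [[0,0,0],[0,0,-0.02],0.03],
  [[0,0,0],[0,0,-0.05],0.03],
  [[0,0,0],[0,0,-0.08],0.03],
  [[0,0,0],[0,0,-0.11],0.03],
  [[0,0,0],[0.01,-0.01,-0.13],0.03],
  [[0,0,-1],[0.04,-0.03,-0.14],0.03],
  [[0,0,-2],[0.07,-0.05,-0.14],0.03],
  [[0,0,-2],[0.1,-0.075,-0.14],0.03],
  [[0,0,-3],[0.13,-0.1,-0.14],0.03],
  [[0,0,-4],[0.16,-0.12,-0.14],0.03],
  [[0,0,-4],[0.18,-0.135,-0.14],0.03],
  [[0,0,-4],[0.188,-0.142,-0.14],0.03],
])

```text
t: 11.02
tool_pos: [0.6213, 0.13, 0.1466]
tool_rot: [-3.139, -0.112, -0.001]
contact_force: [0.1, -0.3, -0.7]
opening: 0.0368
```

>>> jog_arm([
  [[0,0,0],[0,0,0],0.03],
  [[0,0,0],[0,0,0],0.03],
])

```text
t: 11.18
tool_pos: [0.6187, 0.128, 0.1463]
tool_rot: [3.139, 0.111, -0.002]
contact_force: [-0.8, -0.6, -1.2]
opening: 0.0365
```

```bash
python3 mv.py .6212 .129 .0468 4; python3 - <<'E'
from fit import *
o,im=shot('wrist','w8');W=cam('wrist',o);z=o["tool_pos"][2]-.0088+.034
cv2.imwrite('pics/w8c.png',im[100:400,150:500])
u=proj(W,[[o["tool_pos"][0],o["tool_pos"][1],z]])[0];print(u)
a,b=int(u[1])-25,int(u[0])-25
m=((im.max(2)<110)[a:a+50,b:b+50]).astype(np.uint8)
n,l,s,c=cv2.connectedComponentsWithStats(m)
for k in range(1,n):
    if s[k,4]>60: print(c[k]+[b,a],s[k,4],ray(W,c[k]+[b,a],z))
m=mask(im); 
# tall post on the brick
t=ray(W,(0,0),0)
E
```

```text
t 11.18 pos [0.6187 0.128  0.1463] yaw 4.04 q [ 0.09  0.13  1.67 -0.    1.34  0.02] F [-0.8 -0.6 -1.2] op 0.0365
[0.03, 0.09, 0.04] [0.0027, -0.0009, 0.0995]
[312.59237493 263.17435975]
[313.68558456 263.4199773 ] 881 [[0.61922403 0.12788858 0.17148555]]
```

View pics/w8.png

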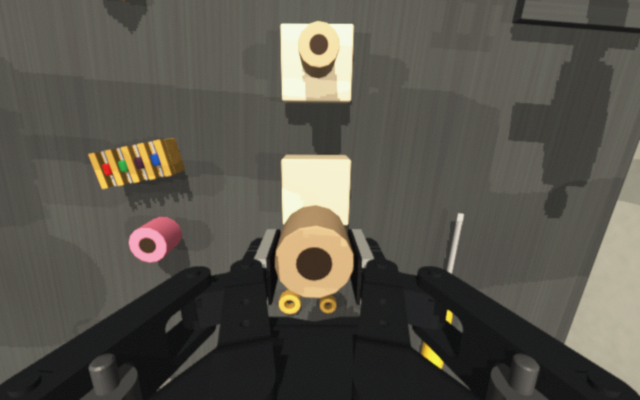

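Short post is centred in the grasp, bore at (314,263). Lowering onto the high brick.

>>> jog_arm([
  [[0,0,0],[0.002,-0.001,0.02],0.03],
  [[0,0,0],[0.002,-0.001,0.045],0.03],
  [[0,0,0],[0.002,-0.001,0.07],0.03],
  [[0,0,0],[0.002,-0.001,0.085],0.03],
  [[0,0,0],[0.002,-0.001,0.093],0.03],
  [[0,0,0],[0.002,-0.001,0.097],0.03],
  [[0,0,0],[0.002,-0.001,0.099],0.03],
  [[0,0,0],[0.002,-0.001,0.1],0.03],
  [[0,0,0],[0.002,-0.001,0.101],0.03],
  [[0,0,0],[0.002,-0.001,0.101],0.03],
])

```text
t: 12.07
tool_pos: [0.6222, 0.1295, 0.047]
tool_rot: [-3.14, -0.11, -0.003]
contact_force: [-0.4, 0.0, -1.0]
opening: 0.0367
```

>>> jog_arm([
  [[0,0,0],[-0.001,0,0.001],0.03],
  [[0,0,0],[-0.001,0,0.002],0.03],
  [[0,0,0],[-0.001,0,0.002],0.03],
])

```text
t: 12.32
tool_pos: [0.6221, 0.1295, 0.0468]
tool_rot: [-3.14, -0.11, -0.006]
contact_force: [-2.1, -0.7, 7.9]
opening: 0.0364
```

>>> jog_arm([
  [[0,0,0],[0,0,0],0.041],
  [[0,0,0],[0,0,0],0.044],
  [[0,0,0],[0,0,0],0.05],
  [[0,0,0],[0,0,0],0.065],
  [[0,0,0],[0,0,0],0.065],
  [[0,0,0],[0,0,-0.02],0.065],
  [[0,0,0],[0,0,-0.05],0.065],
  [[0,0,0],[0,0,-0.09],0.065],
  [[0,0,0],[0,0,-0.11],0.065],
  [[0,0,0],[0,0,-0.11],0.065],
  [[0,0,0],[0,0,-0.11],0.065],
])

```text
t: 13.23
tool_pos: [0.6214, 0.1295, 0.1557]
tool_rot: [-3.139, -0.11, -0.006]
contact_force: [-1.0, -0.3, -0.8]
opening: 0.0654
```

```bash
python3 - <<'E'
from fit import *
o,im=shot('wrist','w9');W=cam('wrist',o)
for nm,P in (("tall",(.6137,.2442,.072)),("short",(.6213,.129,.072))):
    u=proj(W,[P])[0];a,b=max(int(u[1])-22,0),int(u[0])-22
    m=((im.max(2)<110)[a:a+44,b:b+44]).astype(np.uint8)
    n,l,s,c=cv2.connectedComponentsWithStats(m)
    for k in range(1,n):
        if s[k,4]>30: print(nm,(c[k]+[b,a]).round(1),s[k,4],ray(W,c[k]+[b,a],.072).round(4))
E
python3 mv.py .621 -.212 .17 -9.2
```

```text
tall [313.2  49.8] 202 [[0.6137 0.2448 0.072 ]]
short [313.5 200.2] 245 [[0.622  0.1293 0.072 ]]
t 13.28 pos [0.6201 0.1293 0.1534] yaw 4.02 q [ 0.09  0.13  1.66 -0.    1.35  0.02] F [ 0.4 -0.8 -0.4] op 0.0649
[0.0, 0.02, 13.22] [-0.023, 0.3405, -0.0166]
```

View pics/w9.png

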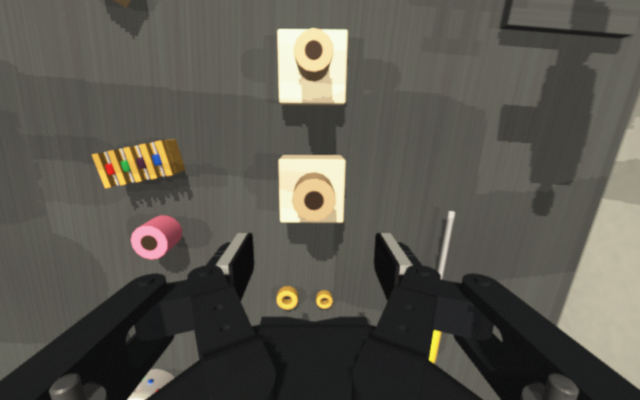

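Both posts are centred: tall bore (313,50), short bore (314,200). Now the shelf.

>>> jog_arm([
  [[0,0,2],[-0.002,0.03,-0.016],0.075],
  [[0,0,4],[-0.005,0.07,-0.016],0.075],
  [[0,0,6],[-0.008,0.11,-0.016],0.075],
  [[0,0,8],[-0.011,0.15,-0.016],0.075],
  [[0,0,10],[-0.014,0.19,-0.016],0.075],
  [[0,0,12],[-0.016,0.23,-0.016],0.075],
  [[0,0,13],[-0.018,0.27,-0.016],0.075],
  [[0,0,13.2],[-0.021,0.31,-0.016],0.075],
  [[0,0,13.2],[-0.023,0.34,-0.016],0.075],
  [[0,0,13.2],[-0.023,0.34,-0.016],0.075],
  [[0,0,13.2],[-0.023,0.34,-0.016],0.075],
  [[0,0,13.2],[-0.023,0.34,-0.016],0.075],
])

```text
t: 14.28
tool_pos: [0.6202, -0.2106, 0.1674]
tool_rot: [-3.13, 0.252, 0.006]
contact_force: [-0.2, -0.1, 0.5]
opening: 0.0752
```

```bash
python3 - <<'E'
from fit import *
o,im=shot('wrist','w10');W=cam('wrist',o)
print(fit("shelf",[(W,mask(im))],(.621,-.212,-.16)))
E
python3 mv.py .621 -.212 .02 -9.2
```

```text
(array([ 0.62107358, -0.21106004, -0.15915349]), np.float64(0.948518052587669))
t 14.33 pos [ 0.6205 -0.21    0.1679] yaw -9.13 q [-0.44  0.17  1.6   0.    1.38 -0.28] F [-0.1  0.2  0.1] op 0.075
[-0.07, 0.17, 0.07] [0.0012, 0.0021, 0.1479]
```

View pics/w10.png

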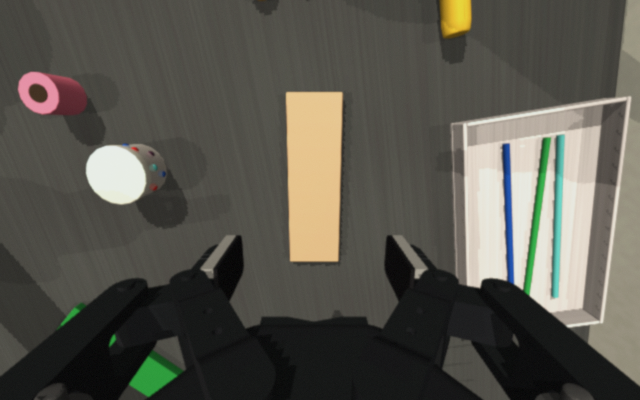

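>>> jog_arm([
  [[0,0,0],[0,0.001,0.03],0.075],
  [[0,0,0],[0,0.001,0.065],0.075],
  [[0,0,0],[0,0.001,0.1],0.075],
  [[0,0,0],[0,0.001,0.13],0.075],
  [[0,0,0],[0,0.001,0.15],0.068],
  [[0,0,0],[0,0.001,0.16],0.066],
  [[0,0,0],[0,0.001,0.162],0.064],
  [[0,0,0],[0,0.001,0.163],0.064],
  [[0,0,0],[0,0.001,0.164],0.064],
  [[0,0,0],[0,0.001,0.164],0.064],
])

```text
t: 15.17
tool_pos: [0.6226, -0.2128, 0.0079]
tool_rot: [3.13, -0.251, 0.005]
contact_force: [-0.3, -0.9, 0.8]
opening: 0.0639
```

```bash
python3 mv.py .621 -.2115 .0 -9.2; python3 - <<'E'
from fit import *
o,im=shot('wrist','w11')
E
```

```text
t 15.17 pos [ 0.6226 -0.2128  0.0079] yaw -9.16 q [-0.44  0.35  1.67  0.    1.12 -0.28] F [-0.3 -0.9  0.8] op 0.0639
[0.05, -0.2, 0.04] [-0.0018, -0.001, 0.0079]
```

View pics/w11.png

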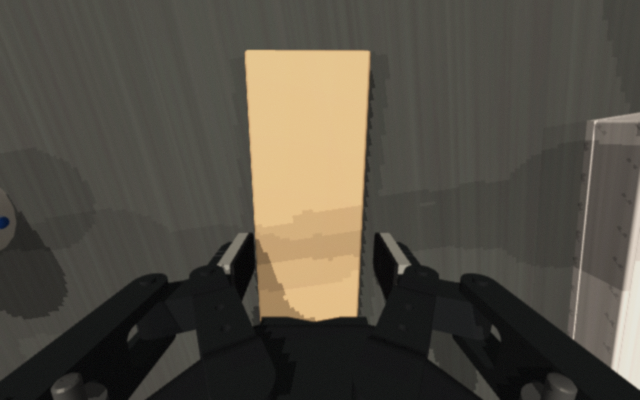

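>>> jog_arm([
  [[0,0,0],[-0.0015,0,0.002],0.064],
  [[0,0,0],[-0.0015,0,0.004],0.064],
  [[0,0,0],[-0.0015,0,0.006],0.064],
  [[0,0,0],[-0.0015,0,0.008],0.064],
  [[0,0,0],[-0.0015,0,0.008],0.064],
])

```text
t: 15.63
tool_pos: [0.6191, -0.212, -0.0029]
tool_rot: [-3.131, 0.252, 0.002]
contact_force: [0.3, -0.6, 0.4]
opening: 0.0644
```

>>> jog_arm([
  [[0,0,0],[0.001,0,0.001],0.064],
  [[0,0,0],[0.001,0,0.002],0.064],
  [[0,0,0],[0.001,0,0.002],0.064],
])

```text
t: 15.88
tool_pos: [0.6205, -0.2123, -0.0045]
tool_rot: [-3.131, 0.252, 0.001]
contact_force: [-0.2, -0.7, 0.4]
opening: 0.0638
```

>>> jog_arm([
  [[0,0,0],[0,0,0],0.058],
  [[0,0,0],[0,0,0],0.054],
  [[0,0,0],[0,0,0],0.05],
  [[0,0,0],[0,0,0],0.05],
  [[0,0,0],[0,0,0],0.05],
], squeeze=70)

```text
t: 16.3
tool_pos: [0.6209, -0.2124, -0.0037]
tool_rot: [3.131, -0.251, 0.001]
contact_force: [-1.0, 0.1, 3.5]
opening: 0.0562
```

>>> jog_arm([
  [[0,0,0],[0,0,-0.005],0.05],
  [[0,0,0],[0,0,-0.015],0.05],
  [[0,0,0],[0,0,-0.03],0.05],
  [[0,0,0],[0,0,-0.05],0.05],
  [[0,0,0],[0,0,-0.075],0.05],
  [[0,0,0],[0,0,-0.1],0.05],
  [[0,0,0],[0,0,-0.125],0.05],
  [[0,0,0],[0,0,-0.145],0.05],
  [[0,0,0],[0,0,-0.155],0.05],
  [[0,0,0],[0,0,-0.16],0.05],
  [[0,0,0],[0,0,-0.16],0.05],
])

```text
t: 17.22
tool_pos: [0.6211, -0.2125, 0.1574]
tool_rot: [3.131, -0.251, 0.004]
contact_force: [-0.5, -0.6, -2.2]
opening: 0.0562
```

```bash
python3 mv.py .6178 .187 .18 4.1; python3 - <<'E'
from fit import *
o,im=shot('wrist','w12')
o,i2=shot('side','d12');o,i3=shot('scene','s12')
cv2.imwrite('pics/c12.png',np.hstack([cv2.resize(i3[60:280,220:420],(390,430)),cv2.resize(i2[60:280,240:440],(390,430))]))
E
```

```text
t 17.22 pos [ 0.6211 -0.2125  0.1574] yaw -9.18 q [-0.44  0.18  1.6   0.    1.36 -0.28] F [-0.5 -0.6 -2.2] op 0.0562
[0.05, -0.13, -13.28] [-0.067, -0.3939, -0.0231]
```

View pics/w12.png

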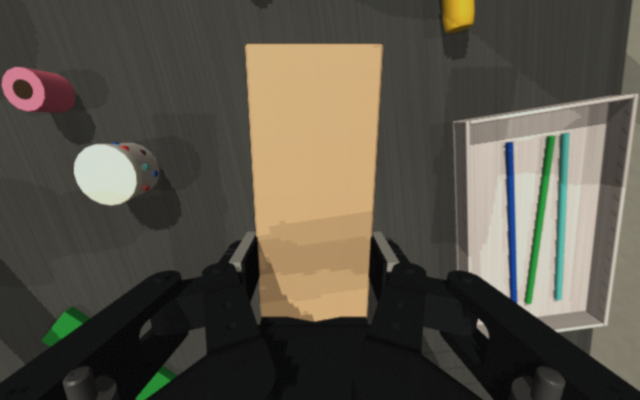

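View pics/c12.png

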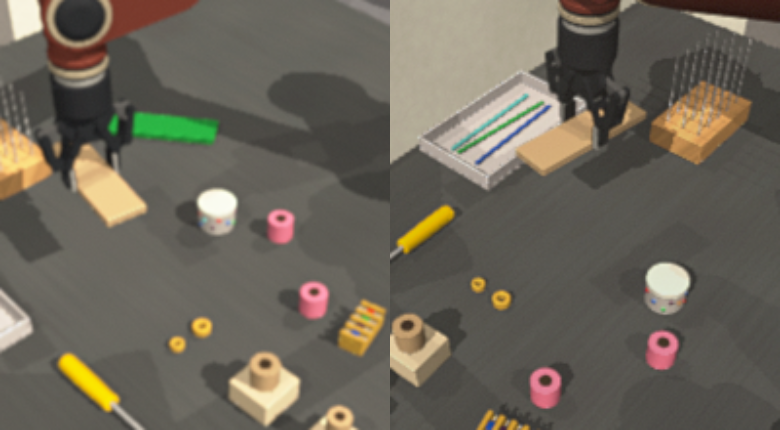

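```bash
python3 - <<'E'
from fit import *
o=ctrl.get_obs();K=calibration('wrist')['mtx'];M=calibration('wrist')['tool_from_camera'];C=(K,M[:3,3],M[:3,:3])
# tool frame: shelf top at tool z = -(0.0157) ; shelf far end at tool y=-0.095
for p in (0,.03,-.03,.06):
  for c in (0,.003):
    P=[]
    for sx in(-1,1):
        for y in(-.095,-.03):
            yy=y;zz=-.0157
            y2=yy*np.cos(p)-zz*np.sin(p)*0; z2=zz+yy*np.sin(p)
            P.append([sx*.029,y2+c,z2])
    print(p,c,proj(C,P).round(1).tolist())
E
```

```text
0 0 [[241.5, 44.7], [250.8, 196.5], [381.8, 44.7], [373.0, 196.5]]
0 0.003 [[242.0, 52.7], [251.2, 202.6], [381.3, 52.7], [372.6, 202.6]]
0.03 0 [[239.7, 42.9], [250.4, 197.0], [383.5, 42.9], [373.4, 197.0]]
0.03 0.003 [[240.2, 51.1], [250.8, 203.1], [383.0, 51.1], [373.0, 203.1]]
-0.03 0 [[243.2, 46.6], [251.2, 196.1], [380.2, 46.6], [372.6, 196.0]]
-0.03 0.003 [[243.6, 54.4], [251.6, 202.1], [379.7, 54.4], [372.3, 202.1]]
0.06 0 [[237.9, 41.3], [250.0, 197.6], [385.2, 41.3], [373.8, 197.6]]
0.06 0.003 [[238.4, 49.7], [250.4, 203.8], [384.7, 49.7], [373.4, 203.8]]
```

```bash
python3 - <<'E'
from fit import *
im=cv2.imread('pics/w12.png')
h=cv2.cvtColor(im,cv2.COLOR_BGR2HSV)
for r in (50,70,100,130,160,190,210):
    m=np.where(h[r,200:430,1]>60)[0]+200;print(r,m.min(),m.max(),m.max()-m.min()+1)
col=h[:150,315,1];print(np.where(col>60)[0].min())
from scipy.optimize import least_squares
K=calibration('wrist')['mtx'];M=calibration('wrist')['tool_from_camera'];C=(K,M[:3,3],M[:3,:3])
rows=[50,70,100,130,160,190,210];obs=[]
g=h[...,1].astype(float)
for r in rows:
    m=np.where(h[r,200:430,1]>60)[0]+200;obs.append((m.min()-.5,m.max()+.5))
top=np.where(col>60)[0].min()-.5
def model(v):
    p,z0,x0,yaw,yend=v
    out=[]
    for sx in(-1,1):
        ys=np.linspace(yend,yend+.16,60);s=ys-yend-.095
        P=np.c_[x0+sx*.029-yaw*s,ys,z0+p*s]
        uv=proj(C,P);out.append(np.interp(rows,uv[:,1],uv[:,0]))
    t=proj(C,[[x0,yend,z0+p*-.095]])[0,1]
    return np.r_[out[0],out[1],t]
o=np.array(obs);y=np.r_[o[:,0],o[:,1],top]
f=least_squares(lambda v:model(v)-y,[0,-.0157,0,0,-.095]);print(f.x.round(4),f.fun.round(2))
E
```

```text
50 244 383 140
70 246 382 137
100 247 380 134
130 249 378 130
160 251 376 126
190 252 375 124
210 254 373 120
43
[ 0.0015 -0.0156  0.0007  0.0016 -0.0958] [ 0.3  -0.52  0.24 -0.   -0.24  0.52 -0.3   0.06 -0.17 -0.01  0.14  0.3
 -0.55  0.23 -0.  ]
```

Shelf is level in the grip (pitch 0.0015 rad, centred to 1 mm). Carrying it over.

>>> jog_arm([
  [[0,0,-1],[-0.003,-0.02,-0.015],0.05],
  [[0,0,-2],[-0.008,-0.05,-0.023],0.05],
  [[0,0,-3],[-0.014,-0.085,-0.023],0.05],
  [[0,0,-4],[-0.02,-0.12,-0.023],0.05],
  [[0,0,-5],[-0.026,-0.155,-0.023],0.05],
  [[0,0,-6],[-0.032,-0.19,-0.023],0.05],
  [[0,0,-8],[-0.038,-0.225,-0.023],0.05],
  [[0,0,-9],[-0.044,-0.26,-0.023],0.05],
  [[0,0,-10],[-0.05,-0.295,-0.023],0.05],
  [[0,0,-11],[-0.056,-0.33,-0.023],0.05],
  [[0,0,-12],[-0.061,-0.36,-0.023],0.05],
  [[0,0,-13],[-0.065,-0.38,-0.023],0.05],
])

```text
t: 18.37
tool_pos: [0.6156, 0.176, 0.1765]
tool_rot: [-3.139, -0.109, 0.005]
contact_force: [0.3, 0.4, -2.6]
opening: 0.056
```

```bash
python3 mv.py .6178 .187 .13 4.1
```

```text
t 18.37 pos [0.6156 0.176  0.1765] yaw 3.99 q [0.16 0.13 1.63 0.   1.39 0.09] F [ 0.3  0.4 -2.6] op 0.056
[-0.03, 0.19, -0.11] [0.0031, -0.0108, 0.0465]
```

>>> jog_arm([
  [[0,0,0],[0.001,-0.006,0.01],0.05],
  [[0,0,0],[0.002,-0.01,0.02],0.05],
  [[0,0,0],[0.002,-0.01,0.035],0.05],
  [[0,0,0],[0.002,-0.01,0.05],0.05],
  [[0,0,0],[0.002,-0.01,0.065],0.05],
  [[0,0,0],[0.002,-0.01,0.08],0.05],
  [[0,0,0],[0.002,-0.01,0.085],0.05],
  [[0,0,0],[0.002,-0.01,0.085],0.05],
  [[0,0,0],[0.002,-0.01,0.085],0.05],
])

```text
t: 19.12
tool_pos: [0.6184, 0.1828, 0.0933]
tool_rot: [3.14, 0.104, -0.001]
contact_force: [0.1, 0.4, -1.8]
opening: 0.0562
```

```bash
python3 mv.py .6178 .187 .0683 4.1;python3 - <<'E'
from fit import *
o,i2=shot('side','d13');o,i3=shot('scene','s13')
cv2.imwrite('pics/c13.png',np.hstack([cv2.resize(i3[180:320,310:450],(390,390)),cv2.resize(i2[170:310,170:310],(390,390))]))
E
```

```text
t 19.12 pos [0.6184 0.1828 0.0933] yaw 3.78 q [ 0.17  0.22  1.67 -0.    1.25  0.11] F [ 0.1  0.4 -1.8] op 0.0562
[0.0, 0.03, -0.32] [-0.0003, -0.0042, 0.025]
```

View pics/c13.png

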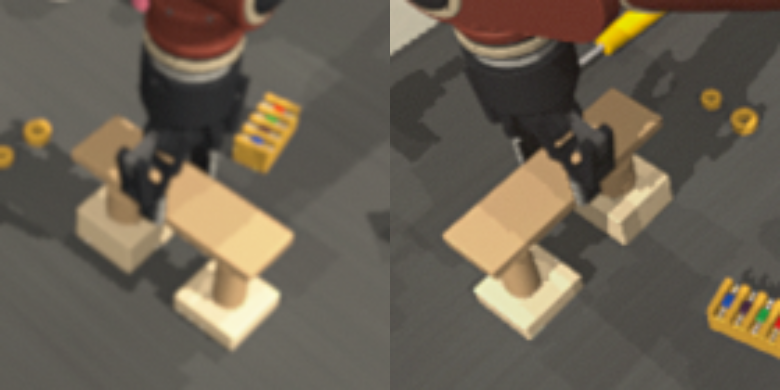

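Shelf is aligned over both posts, about 25 mm above them. Lowering gently.

>>> jog_arm([
  [[0,0,-0.2],[0,-0.002,0.004],0.05],
  [[0,0,-0.3],[0,-0.004,0.009],0.05],
  [[0,0,-0.3],[0,-0.004,0.014],0.05],
  [[0,0,-0.3],[0,-0.004,0.018],0.05],
  [[0,0,-0.3],[0,-0.004,0.021],0.05],
  [[0,0,-0.3],[0,-0.004,0.022],0.05],
  [[0,0,-0.3],[0,-0.004,0.022],0.05],
  [[0,0,-0.3],[0,-0.004,0.022],0.05],
])

```text
t: 19.88
tool_pos: [0.6181, 0.1872, 0.0717]
tool_rot: [3.14, 0.113, -0.0]
contact_force: [-0.9, -0.1, -2.3]
opening: 0.0562
```

>>> jog_arm([
  [[0,0,0],[0,0,0.0005],0.05],
  [[0,0,0],[0,0,0.001],0.05],
  [[0,0,0],[0,0,0.0015],0.05],
  [[0,0,0],[0,0,0.002],0.05],
])

```text
t: 20.22
tool_pos: [0.6182, 0.1873, 0.0699]
tool_rot: [-3.14, -0.113, -0.0]
contact_force: [-0.3, 0.2, -2.2]
opening: 0.0562
```

>>> jog_arm([
  [[0,0,0],[0,0,0.0005],0.05],
  [[0,0,0],[0,0,0.001],0.05],
  [[0,0,0],[0,0,0.0015],0.05],
  [[0,0,0],[0,0,0.002],0.05],
  [[0,0,0],[0,0,0.002],0.05],
])

```text
t: 20.63
tool_pos: [0.6182, 0.1873, 0.0683]
tool_rot: [3.14, 0.113, -0.0]
contact_force: [-2.3, -0.2, 2.3]
opening: 0.0558
```

Contact made; release.

>>> jog_arm([
  [[0,0,0],[0,0,0],0.058],
  [[0,0,0],[0,0,0],0.06],
  [[0,0,0],[0,0,0],0.063],
  [[0,0,0],[0,0,0],0.067],
  [[0,0,0],[0,0,0],0.072],
  [[0,0,0],[0,0,0],0.074],
  [[0,0,0],[0,0,0],0.074],
])

```text
t: 21.22
tool_pos: [0.6182, 0.1873, 0.0678]
tool_rot: [-3.14, -0.113, -0.0]
contact_force: [0.5, -0.8, 1.1]
opening: 0.0739
```

```bash
python3 mv.py .6178 .187 .17 4.1;python3 - <<'E'
from fit import *
shot('wrist','w14')
E
```

```text
t 21.22 pos [0.6182 0.1873 0.0678] yaw 4.11 q [0.18 0.25 1.68 0.   1.21 0.11] F [ 0.5 -0.8  1.1] op 0.0739
[-0.0, -0.01, 0.01] [-0.0004, 0.0002, -0.1022]
```

View pics/w14.png

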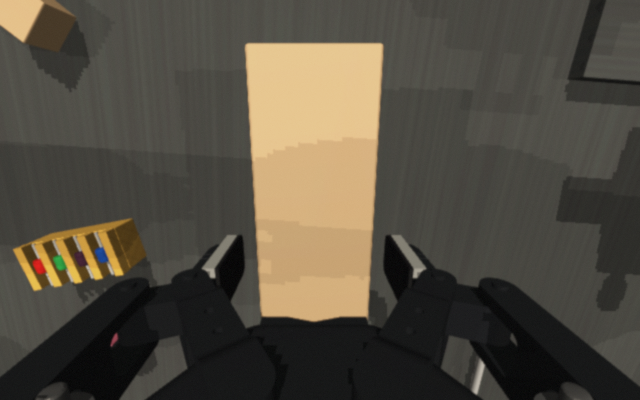

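Fingers are clear on both sides. Rise straight up and check.

>>> jog_arm([
  [[0,0,0],[0,0,-0.01],0.074],
  [[0,0,0],[0,0,-0.03],0.074],
  [[0,0,0],[0,0,-0.06],0.074],
  [[0,0,0],[0,0,-0.09],0.074],
  [[0,0,0],[0,0,-0.12],0.074],
  [[0,0,0],[0,0,-0.13],0.074],
  [[0,0,0],[0,0,-0.13],0.074],
  [[0,0,0],[0,0,-0.13],0.074],
])

```text
t: 21.93
tool_pos: [0.6182, 0.1873, 0.198]
tool_rot: [-3.139, -0.113, -0.001]
contact_force: [-0.3, -0.2, -1.3]
opening: 0.0736
```

```bash
python3 - <<'E'
from fit import *
o,im=shot('wrist','w15');W=cam('wrist',o)
m=(im.max(2)>120).astype(np.float32)
print(fit("shelf",[(W,mask(im))],(.618,.187,.072),z=.072))
o,i2=shot('side','d15');o,i3=shot('scene','s15')
cv2.imwrite('pics/c15.png',np.hstack([cv2.resize(i3[180:320,310:450],(390,390)),cv2.resize(i2[170:310,170:310],(390,390))]))
E
python3 mv.py .4447 .1423 .15 105 .4447 .1423 .15 -75
```

```text
(array([0.6183263 , 0.18811832, 0.07482187]), np.float64(0.963287589320792))
t 22.08 pos [0.6167 0.187  0.1947] yaw 4.12 q [ 0.18  0.12  1.6  -0.    1.42  0.11] F [1.3 0.7 0.5] op 0.0742
[-0.22, 0.22, -100.88] [-0.1745, 0.0322, 0.0455]
[0.21, 0.2, 79.12] [-0.1745, 0.0322, 0.0455]
```

View pics/c15.png

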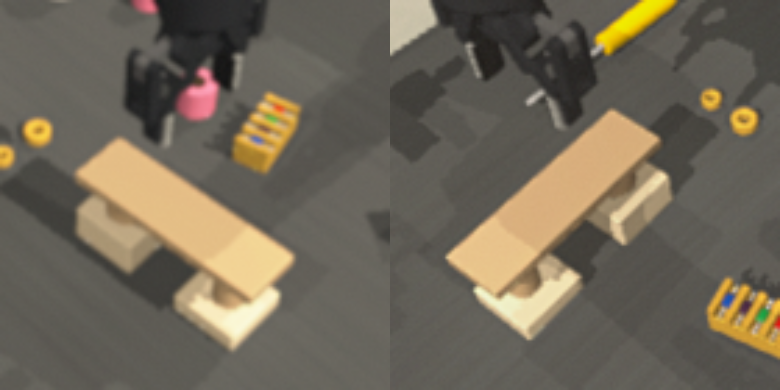

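View pics/w15.png

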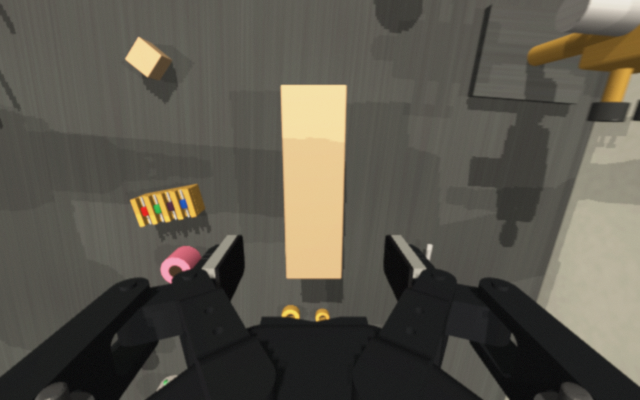

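The shelf fits at (0.618,0.188), yaw 0.075, level on both posts. Now the bead block, at wrist pixel (168,205).

>>> jog_arm([
  [[0,0,7],[-0.02,0.003,0],0.06],
  [[0,0,14],[-0.04,0.006,0],0.055],
  [[0,0,21],[-0.06,0.01,0],0.05],
  [[0,0,28],[-0.08,0.014,0],0.05],
  [[0,0,35],[-0.1,0.018,0],0.05],
  [[0,0,42],[-0.12,0.022,0.005],0.05],
  [[0,0,49],[-0.135,0.025,0.01],0.05],
  [[0,0,56],[-0.15,0.028,0.015],0.05],
  [[0,0,63],[-0.165,0.03,0.02],0.05],
  [[0,0,70],[-0.1745,0.032,0.03],0.05],
  [[0,0,77],[-0.1745,0.032,0.045],0.05],
  [[0,0,79],[-0.1745,0.032,0.045],0.05],
])

```text
t: 23.08
tool_pos: [0.4429, 0.1423, 0.1476]
tool_rot: [2.485, -1.912, -0.009]
contact_force: [1.0, 0.0, 0.1]
opening: 0.0495
```

>>> jog_arm([
  [[0,0,0],[0,0,0],0.05],
  [[0,0,0],[0,0,0],0.05],
])

```text
t: 23.25
tool_pos: [0.4455, 0.1427, 0.1513]
tool_rot: [2.494, -1.907, -0.003]
contact_force: [-0.9, 0.2, -0.2]
opening: 0.0502
```

```bash
python3 - <<'E'
from fit import *
o,im=shot('wrist','w16');W=cam('wrist',o)
m=(im.max(2)>120).astype(np.float32);m=cv2.morphologyEx(m,cv2.MORPH_CLOSE,np.ones((5,5)))
print(fit("block",[(W,m)],(.4447,.1423,.262)))
E
python3 mv.py .4447 .1423 .01 -75
```

```text
(array([0.44363339, 0.14112282, 0.28018709]), np.float64(0.9056577854046913))
t 23.3 pos [0.446  0.1428 0.152 ] yaw -74.82 q [ 0.15 -0.27  2.05  0.    1.37  1.46] F [0.5 0.  0.5] op 0.0498
[0.08, 0.01, 0.18] [0.0002, 0.0012, 0.142]
```

View pics/w16.png

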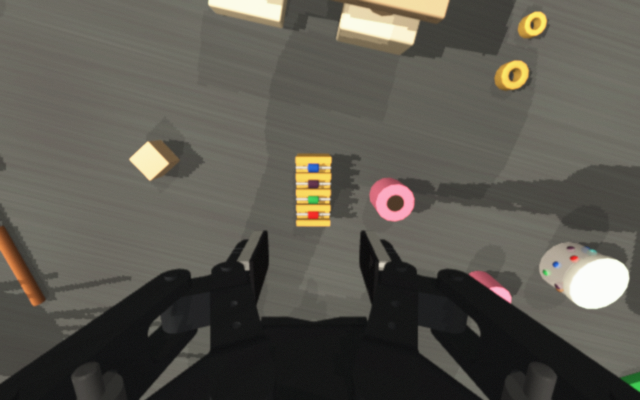

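Block is at (313,191), aligned with the jaws; the pink one at (393,200) is clear at this opening. Descending.

>>> jog_arm([
  [[0,0,0],[0.0005,0.0015,0.025],0.05],
  [[0,0,0],[0.0005,0.0015,0.055],0.05],
  [[0,0,0],[0.0005,0.0015,0.085],0.05],
  [[0,0,0],[0.0005,0.0015,0.115],0.05],
  [[0,0,0],[0.0005,0.0015,0.135],0.05],
  [[0,0,0],[0.0005,0.0015,0.143],0.05],
  [[0,0,0],[0.0005,0.0015,0.146],0.05],
  [[0,0,0],[0.0005,0.0015,0.147],0.05],
  [[0,0,0],[0.0005,0.0015,0.147],0.05],
])

```text
t: 24.05
tool_pos: [0.4464, 0.1422, 0.0071]
tool_rot: [-2.493, 1.909, -0.003]
contact_force: [0.2, 0.5, 0.7]
opening: 0.0499
```

>>> jog_arm([
  [[0,0,0],[0,0,0],0.04],
  [[0,0,0],[0,0,0],0.035],
  [[0,0,0],[0,0,0],0.026],
  [[0,0,0],[0,0,0],0.026],
  [[0,0,0],[0,0,0],0.026],
], squeeze=60)

```text
t: 24.47
tool_pos: [0.4466, 0.1425, 0.0077]
tool_rot: [-2.492, 1.908, -0.003]
contact_force: [-1.9, 1.2, 7.3]
opening: 0.0331
```

```bash
python3 mv.py .4447 .1423 .19 -75 .618 .1875 .19 4.2
```

```text
t 24.47 pos [0.4466 0.1425 0.0077] yaw -74.89 q [ 0.15 -0.06  2.14  0.    1.07  1.46] F [-1.9  1.2  7.3] op 0.0331
[-0.19, 0.01, 0.11] [-0.0004, 0.0013, -0.1823]
[-0.17, -0.13, -79.09] [0.0012, -0.1778, -0.1817]
```

>>> jog_arm([
  [[0,0,0],[0,0,-0.01],0.026],
  [[0,0,0],[0,0,-0.03],0.026],
  [[0,0,0],[0,0,-0.06],0.026],
  [[0,0,0],[0,0,-0.09],0.026],
  [[0,0,0],[0,0,-0.12],0.026],
  [[0,0,0],[0,0,-0.15],0.026],
  [[0,0,0],[0,0,-0.175],0.026],
  [[0,0,0],[0,0,-0.18],0.026],
  [[0,0,0],[0,0,-0.18],0.026],
])

```text
t: 25.22
tool_pos: [0.4461, 0.1421, 0.188]
tool_rot: [-2.492, 1.908, -0.005]
contact_force: [0.7, -1.0, -2.8]
opening: 0.0326
```

```bash
python3 mv.py  .618 .1875 .19 4.2; python3 - <<'E'
from fit import *
o,im=shot('wrist','w17')
E
```

```text
t 25.22 pos [0.4461 0.1421 0.188 ] yaw -74.88 q [ 0.15 -0.31  2.02 -0.    1.43  1.46] F [ 0.7 -1.  -2.8] op 0.0326
[-0.19, -0.22, -79.08] [0.001, -0.1778, -0.0011]
```

View pics/w17.png

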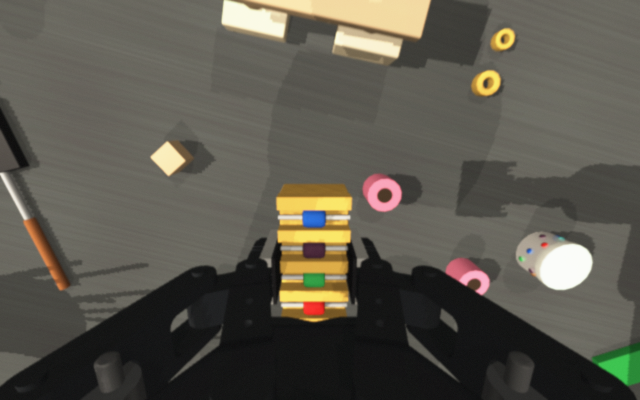

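Block is held squarely. Moving over the shelf while turning it lengthwise.

>>> jog_arm([
  [[0,0,-4],[0,-0.005,0],0.026],
  [[0,0,-10],[0,-0.015,0],0.026],
  [[0,0,-17],[0,-0.03,0],0.026],
  [[0,0,-24],[0,-0.047,0],0.026],
  [[0,0,-31],[0,-0.065,0],0.026],
  [[0,0,-38],[0,-0.083,0],0.026],
  [[0,0,-45],[0,-0.1,0],0.026],
  [[0,0,-52],[0,-0.12,0],0.026],
  [[0,0,-59],[0,-0.14,0],0.026],
  [[0,0,-66],[0.001,-0.155,0],0.026],
  [[0,0,-73],[0.001,-0.17,0],0.026],
  [[0,0,-79],[0.001,-0.178,0],0.026],
])

```text
t: 26.27
tool_pos: [0.6166, 0.1872, 0.1813]
tool_rot: [3.138, 0.122, -0.009]
contact_force: [-0.7, 0.2, -2.5]
opening: 0.0322
```

>>> jog_arm([
  [[0,0,0],[0,0,0],0.026],
  [[0,0,0],[0,0,0],0.026],
  [[0,0,0],[0,0,0],0.026],
])

```text
t: 26.52
tool_pos: [0.6156, 0.1871, 0.1834]
tool_rot: [3.139, 0.109, -0.006]
contact_force: [-0.2, -0.5, -2.5]
opening: 0.0326
```

```bash
python3 mv.py  .6183 .188 .0917 4.2; python3 - <<'E'
from fit import *
o,im=shot('wrist','w18')
E
```

```text
t 26.52 pos [0.6156 0.1871 0.1834] yaw 3.99 q [ 0.18  0.13  1.61 -0.    1.4   0.11] F [-0.2 -0.5 -2.5] op 0.0326
[0.03, 0.23, -0.21] [0.0031, -0.0008, 0.0917]
```

View pics/w18.png

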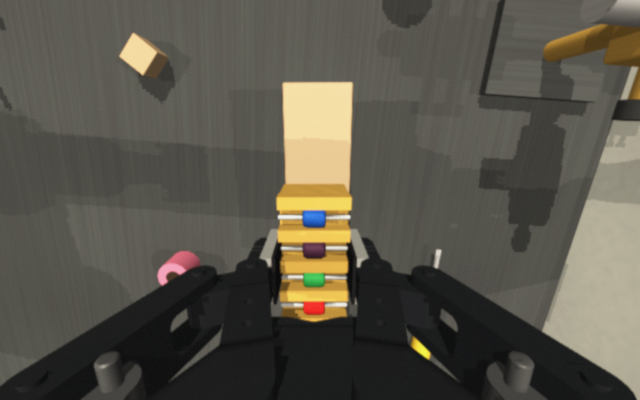

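>>> jog_arm([
  [[0,0,0],[0.001,-0.001,0.01],0.026],
  [[0,0,0],[0.002,-0.002,0.025],0.026],
  [[0,0,0],[0.002,-0.002,0.04],0.026],
  [[0,0,0],[0.002,-0.002,0.055],0.026],
  [[0,0,0],[0.002,-0.002,0.068],0.026],
  [[0,0,0],[0.002,-0.002,0.078],0.026],
  [[0,0,0],[0.002,-0.002,0.084],0.026],
  [[0,0,0],[0.002,-0.002,0.087],0.026],
  [[0,0,0],[0.002,-0.002,0.088],0.026],
  [[0,0,0],[0.002,-0.002,0.088],0.026],
])

```text
t: 27.4
tool_pos: [0.6194, 0.1896, 0.0981]
tool_rot: [-3.139, -0.113, -0.001]
contact_force: [0.5, 0.0, -2.1]
opening: 0.0326
```

```bash
python3 mv.py  .6183 .189 .0917 4.2; python3 - <<'E'
from fit import *
o,i2=shot('side','d19');o,i3=shot('scene','s19')
cv2.imwrite('pics/c19.png',np.hstack([cv2.resize(i3[180:320,310:450],(390,390)),cv2.resize(i2[170:310,170:310],(390,390))]))
E
```

```text
t 27.4 pos [0.6194 0.1896 0.0981] yaw 4.11 q [ 0.18  0.22  1.66 -0.    1.26  0.11] F [ 0.5  0.  -2.1] op 0.0326
[-0.0, -0.04, -0.09] [-0.0011, 0.0005, 0.0064]
```

View pics/c19.png

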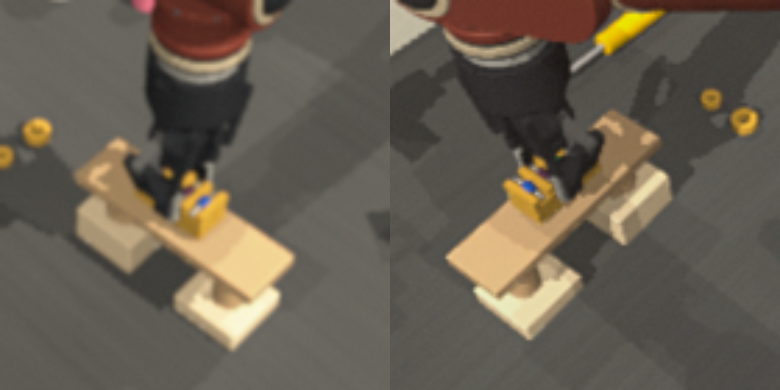

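Block is just above the middle of the shelf. Lowering the last 6 mm.

>>> jog_arm([
  [[0,0,0],[0,0,0.002],0.026],
  [[0,0,0],[-0.001,0,0.004],0.026],
  [[0,0,0],[-0.001,0,0.005],0.026],
  [[0,0,0],[-0.001,0,0.0055],0.026],
  [[0,0,0],[-0.001,0,0.006],0.026],
  [[0,0,0],[-0.001,0,0.0065],0.026],
  [[0,0,0],[-0.001,0,0.0065],0.026],
])

```text
t: 28.08
tool_pos: [0.6181, 0.1895, 0.0918]
tool_rot: [-3.14, -0.113, -0.0]
contact_force: [-2.0, -0.7, -0.4]
opening: 0.0327
```

>>> jog_arm([
  [[0,0,0],[0,0,0.0005],0.026],
  [[0,0,0],[0,0,0.0005],0.034],
  [[0,0,0],[0,0,0.0005],0.036],
  [[0,0,0],[0,0,0.0005],0.04],
  [[0,0,0],[0,0,0.0005],0.046],
  [[0,0,0],[0,0,0.0005],0.052],
  [[0,0,0],[0,0,0.0005],0.052],
  [[0,0,0],[0,0,-0.01],0.052],
  [[0,0,0],[0,0,-0.03],0.052],
  [[0,0,0],[0,0,-0.06],0.052],
  [[0,0,0],[0,0,-0.1],0.052],
  [[0,0,0],[0,0,-0.12],0.052],
])

```text
t: 29.08
tool_pos: [0.6197, 0.1898, 0.2173]
tool_rot: [-3.139, -0.113, -0.01]
contact_force: [1.7, 0.5, 2.1]
opening: 0.0519
```

>>> jog_arm([
  [[0,0,0],[0,0.0,-0.02],0.052],
  [[0,0,0],[-0.03,0.02,-0.03],0.052],
  [[0,0,0],[-0.07,0.04,-0.03],0.052],
  [[0,0,0],[-0.1,0.07,-0.03],0.052],
  [[0,0,0],[-0.13,0.1,-0.03],0.052],
  [[0,0,0],[-0.15,0.13,-0.03],0.052],
  [[0,0,0],[-0.15,0.15,-0.03],0.052],
  [[0,0,0],[-0.15,0.15,-0.03],0.052],
  [[0,0,0],[-0.15,0.15,-0.03],0.052],
  [[0,0,0],[-0.15,0.15,-0.03],0.052],
])

```text
t: 29.92
tool_pos: [0.4795, 0.0295, 0.2419]
tool_rot: [-3.139, -0.113, -0.002]
contact_force: [0.4, -0.0, 0.5]
opening: 0.0516
```

```bash
python3 mv.py; python3 - <<'E'
from fit import *
o,i1=shot('wrist','w20');o,i2=shot('side','d20');o,i3=shot('scene','s20')
cv2.imwrite('pics/c20.png',np.hstack([cv2.resize(i3[180:320,310:450],(390,390)),cv2.resize(i2[170:310,170:310],(390,390))]))
S=cam('scene');D=cam('side')
OBJ['sb']=(box(.07,.034,.026),1)
h2=[]
def bm(i):
    h=cv2.cvtColor(i,cv2.COLOR_BGR2HSV);return ((h[...,1]>150)&(h[...,2]>90)).astype(np.float32)
for n,x,z,mk in (("shelf",(.618,.188,.075),.072,mask),("block",(.618,.188,.07+1.57),.084,bm)):
    for V in ([(S,mk(i3))],[(D,mk(i2))]): print(n,fit(n,V,x,z=z))
E
```

```text
t 29.92 pos [0.4795 0.0295 0.2419] yaw 4.12 q [-0.09 -0.31  1.93  0.    1.53 -0.17] F [ 0.4 -0.   0.5] op 0.0516
shelf (array([0.61759452, 0.19058172, 0.08496268]), np.float64(0.6096628949783874))
shelf (array([0.61850931, 0.19038221, 0.06200629]), np.float64(0.6004942111671051))
block (array([0.6163719 , 0.18630086, 1.64359419]), np.float64(0.6790419045431235))
block (array([0.62110485, 0.1861881 , 1.64129564]), np.float64(0.749734452316475))
```

View pics/c20.png

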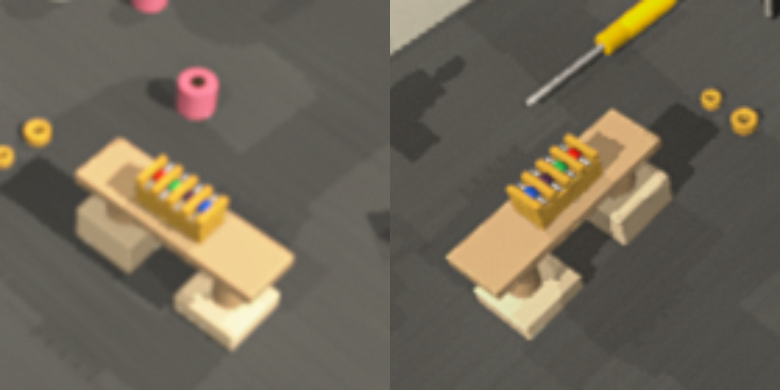

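View pics/s20.png

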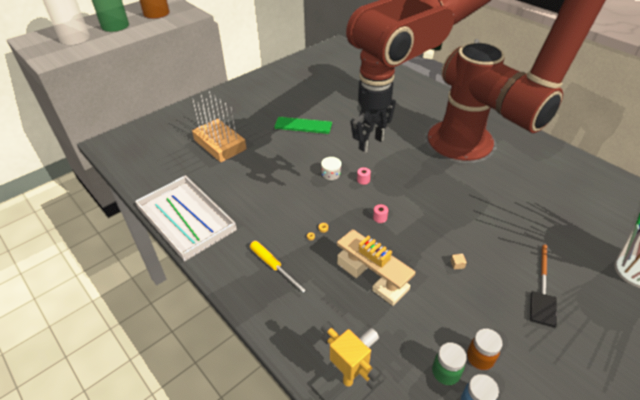

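View pics/w20.png

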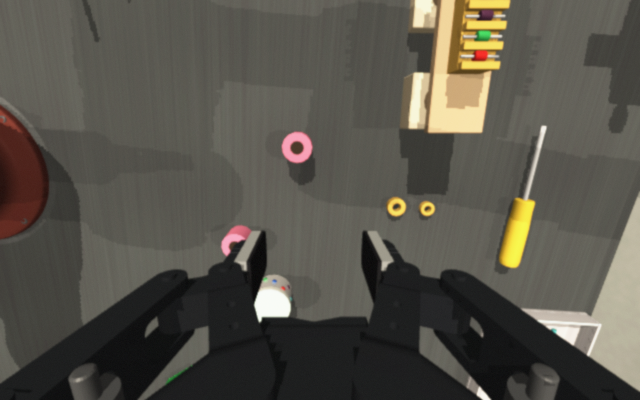

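The structure stands: the block is centred on the shelf at scene (376,250), and the prop (459,261), jar (331,168) and screwdriver (275,265) have not moved. Handing in.

```bash
python3 -c "
from station import job
print(job.finish_job())"
```

```text
the job is handed in; nothing more can be done
None
```

I built the whole stack and handed it in with the gripper clear of everything, at about 30 s on the robot's clock. No verdict came back.

**Posts:** The wrist camera put both posts within about 1 mm of their brick centres. The tall post was at (0.6137, 0.2448) and the short one at (0.6220, 0.1293).

**Shelf:** Just after release it fitted at (0.618, 0.188) with yaw 0.075, about 1 mm from the midpoint between the posts. I measured its tilt only while it was gripped, at 0.0015 rad. After release I judged it level by eye.

**Bead block:** The last two camera fits put it 3–4 mm from the shelf centre, upright, with its long side along the shelf.

**Left alone:** The prop, jar, screwdriver, pink posts and green bar appeared unmoved in the final pictures.

**Weak or disagreeing checks:**
- The last shelf fits from the fixed cameras overlapped only about 0.6, because the block hides part of the shelf. They still agree with the earlier position to about 3 mm.
- The scene and side cameras differ by about 5 mm in the block's x position, well inside the 16 mm limit.

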